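# Sweep packing scraps off the assembly bench into the hanging bin

### The job

Take the red-handled scraper out of its grey holder and use it to sweep the three packing scraps (blue foam corner, cardboard carton end, black tray offcut) off the left edge of the bench into the green bin hanging there. Move the scraps only with the scraper, never with the gripper, and leave the parts tray, the white carton and the jar standing where they are. When all three scraps are in the bin, stand the scraper back in its holder, handle up, and let go.

Things in the scene. Friction and masses are not known exactly. Their poses are not given: they have to be found in the camera images.
- bin: Green open bin hung outside the bench's left (+y) edge: 320 (x) x 210 (y) x 160 mm high, 5 mm walls and floor. Origin: centre of its underside. Never turned; only its x varies. Rim 20 mm below the bench top. The bench top (z = 0) ends in a straight edge along x at y = 0.26; the bin's nearer wall starts 5 mm beyond it. Fixed.
- holder: Grey open-topped upright box that holds the scraper: 150 (own x) x 90 (own y) x 80 mm high outside, 4 mm walls and floor. Origin: centre of its underside, on the bench. Fixed.
- scraper: Loose scraper, 0.16 kg, standing handle up in the holder. Upright steel blade 110 (own x) x 6 (own y) x 50 mm high; at each end a cheek 5 mm thick, 40 mm high, reaching 22 mm to either side of the blade along own y, so each face is a shallow U. Sweep along own +y or -y, either face. Origin: centre of the blade's lower edge; z up along the handle.
- scraper_grip (a point): The scraper's square red handle, 26 x 26 mm, faces along the scraper's own x and y, rises from 60 to 170 mm above the blade's lower edge. This point lies on its axis 145 mm above the blade's lower edge, a good place to grip.
- foam_corner: Scrap: blue L-shaped foam packing corner, 80 x 80 mm outside, 40 mm high, about 50 g. Legs 35 mm wide, one along own x at its -y side, one along own y at its -x side. Origin: centre of the 80 mm square, underside. Lies flat on the bench at any yaw.
- carton_end: Scrap: cut-off cardboard carton end with orange bands, open at the top, 85 (own x) x 60 (own y) x 45 mm high, 4 mm walls, about 50 g. Origin: centre of its underside. Any yaw.
- tray_offcut: Scrap: black moulded tray strip, 95 (own x) x 50 (own y) x 14 mm high with three round studs up to 28 mm, about 50 g. Origin: centre of its underside. Any yaw.
- parts_tray: White tray full of finished parts, 140 (own x) x 110 (own y) x 43 mm high, 0.7 kg, loose. Stands near the left edge, on the robot's side of the passage to the bin. Origin: centre of its underside. Must not be moved.
- carton: White carton with an orange band, 170 (own x) x 80 (own y) x 60 mm high, 0.5 kg, loose. Stands near the left edge, on the far side of the passage; the free passage between tray and carton is about 160 to 200 mm wide. Origin: centre of its underside. Must not be moved.
- jar: Amber glass jar with a blue cap, 66 mm diameter, 85 mm high, 0.35 kg, loose, among the scraps. Origin: centre of its underside. Must not be moved or tipped.
Not all that is in view belongs to the job. Of the things like the foam_corner, leave any that is turquoise; of the rest the smaller one is meant.

How it is judged:
By the outcome, as a careful person would: the job done as asked, in the order asked, and still so for the second after the job is handed in, with the robot touching nothing.
It also fails if it takes over 72 s, if anything falls off the work surface, if the arm or the gripper's body presses on something with over 40 N, if the wrist force passes 120 N, or if a joint passes its speed limit or range.

### The arm

A 6-joint arm with a two-finger parallel gripper is mounted at the origin on the work surface. World frame = base frame: x ahead of the robot, y to its left, z up, the work surface at z = 0. Lengths are in m, angles in rad, forces in N, time in s.
With the tool pointing down it reaches from about 0.3 to 0.775 m from the base axis. Payload 14.6 kg.
Tool frame: the origin (TCP) lies at the very end of the fingers, on their centre line; the grasp point (between the pads) lies 19 mm behind it; z points along the fingers, y is the direction in which the jaws open and shut (so a half turn about z gives the same grasp; the last joint's range is limited). The gripper opens to 85 mm and grips with 20 to 120 N. Pads are 22 mm wide; open, the fingers measure 114 mm over their backs; the gripper's body (76 mm by 85 mm) begins 54 mm behind the grasp point. The pads swing forward as they close: fully open they stand 13 mm farther back than shut.
Start: joints at [-1.34, 0.3, 1.521, -0, 1.321, -0.067], TCP at [0.161, -0.526, 0.231] pointing down, gripper open.
Joint ranges: [-3.03, 3.03], [-0.79, 2.21], [0.23, 2.52], [-1.04, 4.18], [0, 3.07], [-2.55, 2.55]. Speed limits (rad/s): [2.22, 2.22, 2.57, 3.14, 3.14, 3.14].

### API

Orientations are given as a unit quaternion [x, y, z, w].
In Python, from bench import r gives the robot as it stands. The module is installed in compiled form; this text tells all that it offers.
- The arm moves only by the shell command python3 -m creep 'ROWS'. ROWS is JSON, a list of rows, each an object of numbers: "dx", "dy", "dz": the shift along the tool's x, y, z in units of 30 mm (1.0 is 30 mm); "ax", "ay", "az": the turn, a rotation vector about the tool's x, y, z in units of 6 degrees (1.0 is 6 degrees); "jaw": the opening, from 0 (shut) to 1 (fully open). A call has 1 to 12 rows; each row shifts and turns the commanded pose from where the row before left it, along the tool's axes as they then stand; what a row does not reach is not made up. A row lasts 1/12 s, in which the tool goes at most 41.7 mm and 7.16 degrees, less where a joint would pass 70% of its speed; a pose out of reach is approached as far as the arm can. A call is refused whole if a number of a shift passes 1 or a number of a turn 1, either way. A call with a gripper value outside its range is refused whole. The fingers move at their own pace and stop on an object; the grip force is fixed at half the most. Time passes only in rows, so rows that do not move let the fingers close. It gives the time, the measured TCP pose, the force and the opening at its end, in the units of the state.
- r.observe(): the state, without advancing time (a new reading comes with each control period).
- r.snapshot(name): name is "scene" or "side" or "wrist"; returns the picture (420x560x3 uint8, red, green, blue); there is no depth.
- r.camera_model(name): a dict with "mtx" (3x3 intrinsics, pixels), "eye" and "attitude" of the camera in the world. Camera axes: x right, y down, z forward; pixel columns grow to the right and rows downward; lengths in m; the calibration is good to about 2 mm. A picture is of the moment at which its call begins: read the wrist's pose just before it. camera_model takes no time and is no camera call; for the wrist camera it gives the pose at the moment of the call.
- r.sign_off(): hands the job in, once; it reports no verdict.
Trained networks look in the newest picture that a camera, given by its name, has taken for a name from the list of things; names that differ only in an ending like _2 or _b are one class to them, and where a whole thing is asked for, a point or a joint stands for the part that bears it (a point fixed in the world has none). Each returns a list of dicts, best first, with "conf" (0 to 1); they miss things now and then, are a little off and sometimes report something else, mostly with a low value. They report only what shows in the picture. A call takes as long as a camera call. They do not tell look-alikes from the thing itself.
- r.recognise(camera, thing): "rect" ([left, top, right, bottom] in pixels, round what is visible of it).
The state is a dict: "clock": time; "joint_pos": joint angles; "dq": joint speeds; "tau": joint torques, N m; "eef_pos": TCP position; "tcp_rot": TCP orientation; "force": force on the tool from outside, world axes, zero at the start; "ft_torque": the same for the moment, N m; "width": finger opening in m.
Only numpy, scipy, OpenCV 4.12 (cv2) and the standard library are available. Lean on these libraries where they do the work, as an engineer would, in place of code of your own. Each camera call takes 0.05 s, during which the arm holds its last target. There are 200 camera calls.

## Working session

There is one attempt and no reset: what is moved stays moved. The work goes in short steps, Python scripts to look and compute and a shell command to move; the robot and the scene stay as the last step left them, time stands still between calls to the robot, and variables do not carry over. Pictures are saved under pics/ and viewed, about 8 in all and at most 12, crops included, and the job is handed in when it is done.

```bash
mkdir -p pics
python3 - <<'E'
from bench import r
import cv2,numpy as np
for c in("scene","side"):
    im=r.snapshot(c); cv2.imwrite(f"pics/{c}0.png",im[:,:,::-1])
    m=r.camera_model(c); print(c,m)
    for t in "bin holder scraper scraper_grip foam_corner carton_end tray_offcut parts_tray carton jar".split():
        print(t,[(np.round(d['rect']).tolist(),round(d['conf'],2)) for d in r.recognise(c,t)[:3]])
s=r.observe();print(s)
E
```

```text
scene {'mtx': array([[423.36044758,   0.        , 278.61518881],
       [  0.        , 423.36044758, 203.96207169],
       [  0.        ,   0.        ,   1.        ]]), 'eye': array([1.27292499, 0.09203858, 0.68578691]), 'attitude': array([ 0.58629372,  0.69546622, -0.31384505, -0.27219057])}
bin [([401.0, 198.0, 512.0, 353.0], 0.74), ([337.0, 236.0, 385.0, 330.0], 0.69)]
holder [([98.0, 146.0, 161.0, 206.0], 0.94)]
scraper [([112.0, 126.0, 145.0, 183.0], 0.91)]
scraper_grip [([116.0, 127.0, 147.0, 179.0], 0.62)]
foam_corner [([194.0, 180.0, 242.0, 214.0], 0.95), ([94.0, 212.0, 133.0, 256.0], 0.7), ([219.0, 134.0, 273.0, 172.0], 0.58)]
carton_end [([254.0, 225.0, 297.0, 268.0], 0.69)]
tray_offcut [([265.0, 190.0, 304.0, 221.0], 0.71)]
parts_tray [([336.0, 160.0, 381.0, 205.0], 0.78)]
carton [([336.0, 237.0, 386.0, 330.0], 0.72)]
jar [([266.0, 190.0, 307.0, 222.0], 0.3)]
side {'mtx': array([[499.41797648,   0.        , 273.15195622],
       [  0.        , 499.41797648, 211.74223923],
       [  0.        ,   0.        ,   1.        ]]), 'eye': array([-0.20885626,  0.7247094 ,  0.800121
[... 578 characters left out ...]
.0, 415.0], 0.25)]
{'clock': 1.1, 'joint_pos': array([-1.33959372e+00,  2.99875519e-01,  1.52100126e+00,  1.62026763e-06,
        1.32070585e+00, -6.65876120e-02]), 'dq': array([-1.06138912e-03,  5.13532230e-05, -1.52776235e-03, -1.00289712e-03,
        1.27937558e-03,  1.30949136e-03]), 'tau': array([-1.74048124e-03, -5.43355930e+01, -3.61984599e+01, -1.65075171e-04,
        6.18859212e-04, -4.26839722e-05]), 'eef_pos': array([ 0.161376  , -0.52578024,  0.23129348]), 'tcp_rot': array([9.88935617e-01, 1.48345360e-01, 1.19421428e-06, 4.92905007e-06]), 'force': array([-0.4239393 ,  0.43315135, -0.00887766]), 'ft_torque': array([0.04462702, 0.01707575, 0.03999324]), 'width': 0.0854613696069457}
```

Run:
```python
import cv2
a=cv2.imread('pics/scene0.png');cv2.imwrite('pics/a.png',cv2.resize(a[110:380,80:440],(800,600),interpolation=cv2.INTER_CUBIC))
a=cv2.imread('pics/side0.png');cv2.imwrite('pics/b.png',cv2.resize(a[110:350,80:400],(800,600),interpolation=cv2.INTER_CUBIC))
```

```text
(no output)
```

View pics/a.png

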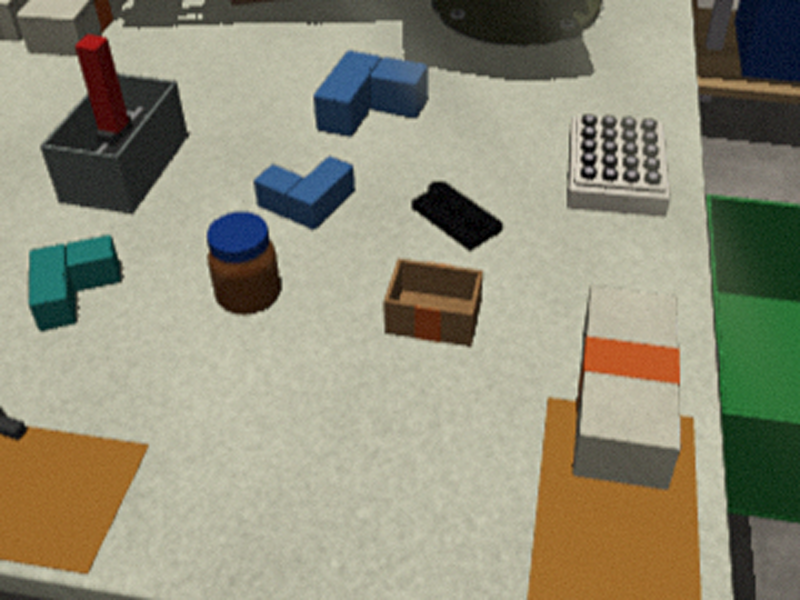

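View pics/b.png

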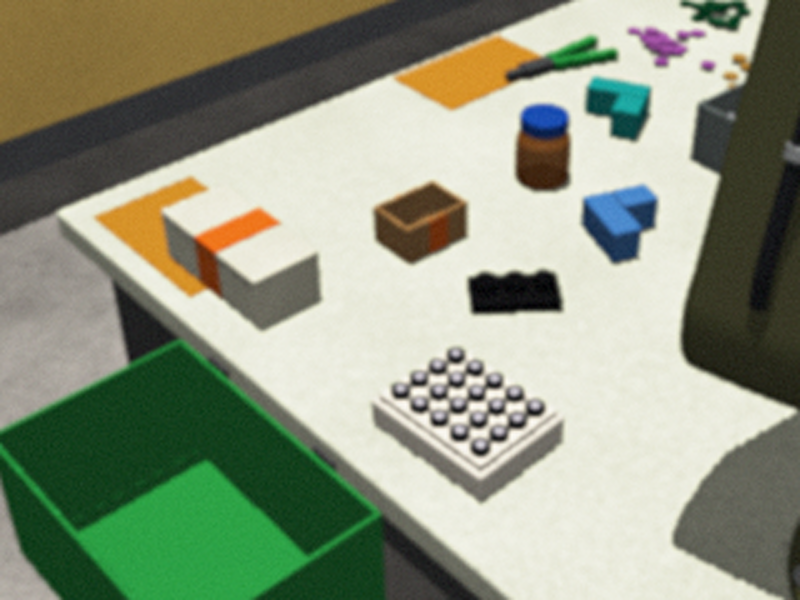

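```bash
cat > h.py <<'E'
import numpy as np
from bench import r
from scipy.spatial.transform import Rotation as R
def ray(c,px):
    m=r.camera_model(c); d=R.from_quat(m['attitude']).apply(np.linalg.solve(m['mtx'],[px[0],px[1],1.])); return np.array(m['eye']),d
def at(c,px,z):
    e,d=ray(c,px); return (e+d*(z-e[2])/d[2])
def proj(c,p):
    m=r.camera_model(c); q=R.from_quat(m['attitude']).inv().apply(np.atleast_2d(p)-m['eye'])@m['mtx'].T; return q[:,:2]/q[:,2:]
def tri(c1,p1,c2,p2):
    e1,d1=ray(c1,p1);e2,d2=ray(c2,p2); s=np.linalg.lstsq(np.c_[d1,-d2],e2-e1,rcond=None)[0]
    a,b=e1+s[0]*d1,e2+s[1]*d2; return (a+b)/2,np.linalg.norm(a-b)
E
python3 - <<'E'
from h import *
S=lambda x,y:(80+x*.45,110+y*.45); D=lambda x,y:(80+x*.4,110+y*.4)
P={'carton_end':[(.045,[(402,262),(482,270),(471,312),(388,304)]),(0,[(386,333),(471,344)]),(.045,'d',[(375,209),(432,183),(466,210),(411,238)]),(0,'d',[(412,262),(466,238)])],
'tray':[(.014,[(470,248),(502,224),(412,208)]),(0,'d',[(473,313),(561,309)])],
'ptray':[(0,[(568,205),(667,212)]),(.035,[(574,116),(660,120),(667,193),(568,188)]),(0,'d',[(375,420),(482,500),(561,440)])],
'carton':[(.06,[(590,288),(676,295),(678,445),(577,435)]),(0,[(574,475),(668,487)]),(.06,'d',[(163,211),(207,186),(319,255),(262,284)]),(0,'d',[(265,328),(319,298)])],
'jar':[(.085,[(239,232)]),(0,[(248,295)]),(.085,'d',[(544,120)])],
'holder':[(.08,[(44,147),(110,76),(179,83),(133,157)]),(0,[(60,199),(132,211),(187,135)])],
'handle':[(.174,[(92,42)]),(.08,[(113,130)])],
'foam':[(.04,[(255,183),(274,166),(302,178),(333,157),(354,168),(311,207)]),(0,[(258,205),(312,227),(354,186)]),(.04,'d',[(584,204),(620,188),(655,188),(655,206),(637,233),(615,240)]),(0,'d',[(620,262),(640,250)])],
'bigfoam':[(.05,[(315,95),(350,52),(380,58),(428,68),(424,92),(372,84),(352,105)]),(0,[(322,125),(350,133),(418,115)])],
'bin':[(-.02,[(708,195),(725,415)]),(-.02,'d',[(182,342),(380,517),(0,438)])],'mat':[(0,[(548,398),(147,445)])]}
for k,v in P.items():
    for e in v:
        c,f=('side',D) if len(e)==3 else ('scene',S)
        print(k,c,e[0],*[np.round(at(c,f(*p),e[0])[:2],3).tolist() for p in e[-1]])
E
```

```text
carton_end scene 0.045 [0.627, -0.048] [0.625, 0.031] [0.681, 0.028] [0.685, -0.049]
carton_end scene 0 [0.681, -0.053] [0.681, 0.029]
carton_end side 0.045 [0.674, 0.028] [0.672, -0.053] [0.607, -0.044] [0.607, 0.034]
carton_end side 0 [0.621, 0.022] [0.615, -0.052]
tray scene 0.014 [0.563, 0.011] [0.52, 0.04] [0.511, -0.06]
tray side 0 [0.513, 0.033] [0.457, -0.039]
ptray scene 0 [0.46, 0.108] [0.452, 0.217]
ptray scene 0.035 [0.336, 0.104] [0.326, 0.205] [0.462, 0.211] [0.473, 0.105]
ptray side 0 [0.458, 0.207] [0.32, 0.202] [0.325, 0.099]
carton scene 0.06 [0.646, 0.134] [0.641, 0.213] [0.808, 0.211] [0.812, 0.131]
carton scene 0 [0.808, 0.135] [0.807, 0.213]
carton side 0.06 [0.802, 0.209] [0.812, 0.148] [0.63, 0.136] [0.629, 0.206]
carton side 0 [0.635, 0.204] [0.638, 0.134]
jar scene 0.085 [0.655, -0.198]
jar scene 0 [0.656, -0.2]
jar side 0.085 [0.64, -0.196]
holder scene 0.08 [0.558, -0.446] [0.417, -0.436] [0.417, -0.352] [0.558, -0.347]
holder scene 0 [0.55, -0.454] [0.555, -0.367] [0.41, -0.358]
handle scene 0.174 [0.493, -0.4]
handle scene 0.08 [0.516, -0.388]
foam scene 0.04 [0.53, -0.229] [0.498, -0.217] [0.513, -0.181] [0.471, -0.157] [0.486, -0.13] [0.558, -0.159]
foam scene 0 [0.521, -0.233] [0.546, -0.164] [0.469, -0.136]
foam side 0.04 [0.535, -0.154] [0.53, -0.208] [0.504, -0.238] [0.48, -0.21] [0.459, -0.156] [0.466, -0.128]
foam side 0 [0.471, -0.146] [0.471, -0.179]
bigfoam scene 0.05 [0.37, -0.205] [0.267, -0.187] [0.274, -0.146] [0.286, -0.082] [0.34, -0.078] [0.334, -0.143] [0.382, -0.157]
bigfoam scene 0 [0.361, -0.202] [0.371, -0.164] [0.319, -0.089]
bin scene -0.02 [0.389, 0.269] [0.707, 0.269]
bin side -0.02 [0.694, 0.266] [0.379, 0.268] [0.688, 0.464]
mat scene 0 [0.732, 0.107] [0.842, -0.229]
```

```bash
python3 -m creep '[{"az":1},{"az":1},{"az":0.87},{"dx":1,"dy":-0.4,"dz":-0.2},{"dx":1,"dy":-0.4,"dz":-0.2},{"dx":1,"dy":-0.4,"dz":-0.2},{"dx":1,"dy":-0.4,"dz":-0.2},{"dx":1,"dy":-0.4,"dz":-0.2},{"dx":1,"dy":-0.4,"dz":-0.2},{"dx":1,"dy":-0.4,"dz":-0.2},{"dx":1,"dy":-0.4},{"dx":1,"dy":-0.4}]'
python3 -m creep '[{"dx":1,"dy":-0.3},{"dx":0.5,"dy":-0.2},{},{}]'
python3 - <<'E'
from h import *
import cv2
m=r.camera_model('wrist');print(m)
im=r.snapshot('wrist');cv2.imwrite('pics/w1.png',im[:,:,::-1])
s=r.observe();print(s['eef_pos'],s['tcp_rot'],s['clock'])
for t in('holder','scraper','scraper_grip'):print(t,r.recognise('wrist',t))
im=r.snapshot('scene');cv2.imwrite('pics/s1.png',im[:,:,::-1])
E
```

```text
{'mtx': array([[374.53633336,   0.        , 279.14400422],
       [  0.        , 374.53633336, 214.15920353],
       [  0.        ,   0.        ,   1.        ]]), 'eye': array([ 0.22793268, -0.5063526 ,  0.37369529]), 'attitude': array([ 0.79633078, -0.58871756, -0.08237427,  0.11172915])}
[ 0.16138626 -0.52578321  0.23126897] [ 9.88936346e-01  1.48340501e-01  7.97433891e-06 -1.38490463e-05] 1.15
holder []
scraper []
scraper_grip []validation failed for argument at $[0]...
validation failed for argument at $[0]...
```

View pics/w1.png

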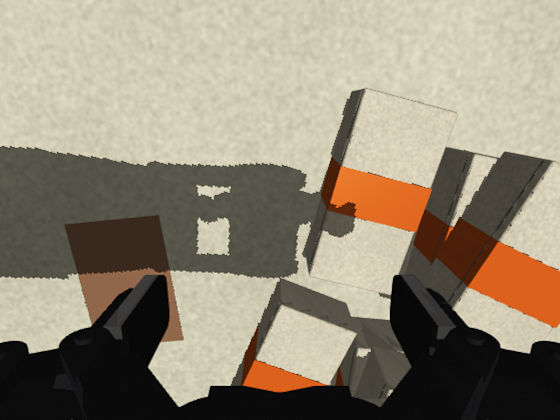

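```bash
python3 -m creep '[{"dx":0,"dy":0,"dz":0,"ax":0,"ay":0,"az":1,"jaw":1}]'
```

```text
clock: 1.43
eef_pos: [0.1614, -0.5258, 0.2313]
tcp_rot: [0.995, 0.097, -0.0, -0.0]
force: [-0.3, -0.7, -0.6]
width: 0.0853
```

```bash
python3 -m creep '[{"dx":0,"dy":0,"dz":-0.4,"ax":0,"ay":0,"az":1,"jaw":1},{"dx":0,"dy":0,"dz":-0.4,"ax":0,"ay":0,"az":0.85,"jaw":1},{"dx":1,"dy":-0.4,"dz":-0.2,"ax":0,"ay":0,"az":0,"jaw":1},{"dx":1,"dy":-0.4,"dz":-0.2,"ax":0,"ay":0,"az":0,"jaw":1},{"dx":1,"dy":-0.4,"dz":-0.2,"ax":0,"ay":0,"az":0,"jaw":1},{"dx":1,"dy":-0.4,"dz":0,"ax":0,"ay":0,"az":0,"jaw":1},{"dx":1,"dy":-0.4,"dz":0,"ax":0,"ay":0,"az":0,"jaw":1},{"dx":1,"dy":-0.4,"dz":0,"ax":0,"ay":0,"az":0,"jaw":1},{"dx":1,"dy":-0.4,"dz":0,"ax":0,"ay":0,"az":0,"jaw":1},{"dx":1,"dy":-0.4,"dz":0,"ax":0,"ay":0,"az":0,"jaw":1},{"dx":1,"dy":-0.4,"dz":0,"ax":0,"ay":0,"az":0,"jaw":1},{"dx":1,"dy":-0.4,"dz":0,"ax":0,"ay":0,"az":0,"jaw":1}]'
python3 - <<'E'
from h import *
import cv2
im=r.snapshot('wrist');cv2.imwrite('pics/w2.png',im[:,:,::-1])
s=r.observe();print(s['eef_pos'],s['tcp_rot'],s['clock'])
for t in('holder','scraper','scraper_grip'):print(t,r.recognise('wrist',t))
m=r.camera_model('wrist');print(m['eye'],m['attitude'])
E
```

```text
clock: 2.43
eef_pos: [0.4629, -0.4051, 0.2733]
tcp_rot: [1.0, -0.0, 0.0, 0.0]
force: [0.2, -0.4, 1.0]
width: 0.0853
[ 0.46701753 -0.40264345  0.27287178] [ 9.99998953e-01  1.27428364e-03  5.09991634e-04 -4.58999706e-04] 2.4833
holder [{'rect': [232.0, 77.1, 340.9, 249.6], 'conf': 0.69}]
scraper [{'rect': [255.6, 95.6, 311.2, 210.3], 'conf': 0.81}]
scraper_grip []
[ 0.53154279 -0.40665802  0.4152649 ] [ 0.70043745 -0.70004076 -0.09831992  0.09830314]
```

View pics/w2.png

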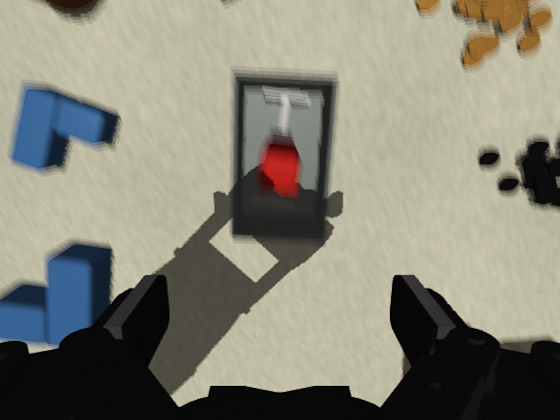

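Run:
```python
from h import *
import cv2
im=r.snapshot('wrist')
m=((im[...,0]>120)&(im[...,1]<70)&(im[...,2]<70)).astype('uint8')
c=im[120:220,230:340]; cv2.imwrite('pics/w3.png',cv2.resize(c,(770,700),interpolation=0)[:600,:,::-1])
hi=((im[...,0]>185)&(im[...,1]<70)).astype('uint8')
for k in(m,hi):
    ys,xs=np.nonzero(k); 
    if len(xs): print(xs.min(),xs.max(),ys.min(),ys.max(),cv2.minAreaRect(np.c_[xs,ys].astype(np.float32)))
for p in((280,180),(283,190),(279,168)): print(at('wrist',p,.174))
print(at('scene',(80+92*.45,110+42*.45),.174))
for t in('holder','scraper'):print(t,r.recognise('wrist',t))
for p in((236,72),(337,80),(325,238),(234,234)): print(at('wrist',p,.08))
s=r.observe();print(s['eef_pos'],s['clock'])
```

```text
264 301 158 198 ((281.239990234375, 177.82000732421875), (37.476661682128906, 36.34529113769531), 8.13010311126709)
266 299 161 192 ((281.1199645996094, 177.6599884033203), (32.38549041748047, 29.839908599853516), 8.13010311126709)
[ 0.48493017 -0.40775587  0.174     ]
[ 0.47825357 -0.40973117  0.174     ]
[ 0.49281082 -0.40710832  0.174     ]
[ 0.49284156 -0.39961941  0.174     ]
holder [{'rect': [229.4, 74.6, 337.8, 246.5], 'conf': 0.87}, {'rect': [35.0, 3.1, 99.7, 17.7], 'conf': 0.18}]
scraper [{'rect': [255.3, 97.3, 311.5, 211.8], 'conf': 0.8}]
[ 0.55871698 -0.37158033  0.08      ]
[ 0.55220451 -0.45680748  0.08      ]
[ 0.4106192  -0.45114647  0.08      ]
[ 0.41480966 -0.36485099  0.08      ]
[ 0.46062207 -0.40654141  0.27341898] 2.7833
```

View pics/w3.png

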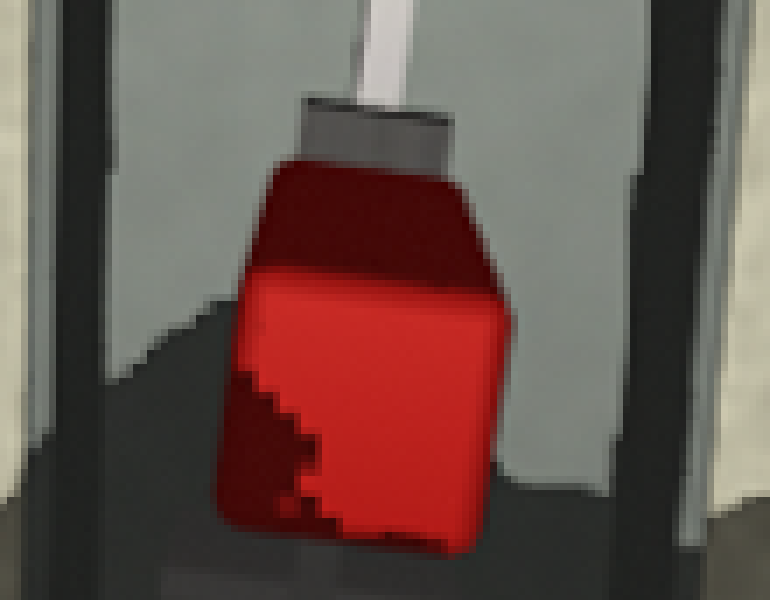

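Run:
```python
from h import *
print(r.observe()['eef_pos'],r.camera_model('wrist')['eye'])
im=r.snapshot('wrist')
hi=((im[...,0]>150)&(im[...,1]<70)).astype('uint8')
ys,xs=np.nonzero(hi);print(xs.min(),xs.max(),ys.min(),ys.max())
s=r.observe();print(s['eef_pos'],r.camera_model('wrist')['eye'],s['clock'])
off=np.array([xs.min()-264,ys.min()-158]);print(off)
for p in((265,158.3),(302.6,162.1),(298.6,198.6),(261.1,194.3),(281.8,178.3)): print(at('wrist',p,.174))
```

```text
[ 0.46062207 -0.40654141  0.27341898] [ 0.53026999 -0.4076989   0.41582476]
262 299 157 195
[ 0.46061351 -0.40658393  0.27350701] [ 0.53023362 -0.40774728  0.4159087 ] 2.8333
[-2 -1]
[ 0.49855535 -0.39867092  0.174     ]
[ 0.49605355 -0.42293314  0.174     ]
[ 0.47181979 -0.42064334  0.174     ]
[ 0.47479947 -0.39579346  0.174     ]
[ 0.48548719 -0.40949251  0.174     ]
```

```bash
python3 -m creep '[{"dx":0.83,"dy":0.05,"dz":0,"ax":0,"ay":0,"az":0,"jaw":1},{"dx":0,"dy":0,"dz":0,"ax":0,"ay":0,"az":0.9,"jaw":1},{"dx":0,"dy":0,"dz":0.8,"ax":0,"ay":0,"az":0,"jaw":1},{"dx":0,"dy":0,"dz":0.8,"ax":0,"ay":0,"az":0,"jaw":1},{"dx":0,"dy":0,"dz":0.8,"ax":0,"ay":0,"az":0,"jaw":1},{"dx":0,"dy":0,"dz":0.8,"ax":0,"ay":0,"az":0,"jaw":1},{"dx":0,"dy":0,"dz":0.8,"ax":0,"ay":0,"az":0,"jaw":1},{"dx":0,"dy":0,"dz":0.8,"ax":0,"ay":0,"az":0,"jaw":1},{"dx":0,"dy":0,"dz":0,"ax":0,"ay":0,"az":0,"jaw":1},{"dx":0,"dy":0,"dz":0,"ax":0,"ay":0,"az":0,"jaw":0},{"dx":0,"dy":0,"dz":0,"ax":0,"ay":0,"az":0,"jaw":0},{"dx":0,"dy":0,"dz":0,"ax":0,"ay":0,"az":0,"jaw":0}]'
python3 -m creep '[{"dx":0,"dy":0,"dz":0,"ax":0,"ay":0,"az":0,"jaw":0},{"dx":0,"dy":0,"dz":0,"ax":0,"ay":0,"az":0,"jaw":0},{"dx":0,"dy":0,"dz":0,"ax":0,"ay":0,"az":0,"jaw":0},{"dx":0,"dy":0,"dz":0,"ax":0,"ay":0,"az":0,"jaw":0}]'
```

```text
clock: 3.83
eef_pos: [0.4867, -0.4082, 0.1314]
tcp_rot: [0.999, -0.048, 0.001, 0.001]
force: [-1.0, -0.7, -0.1]
width: 0.0514
clock: 4.17
eef_pos: [0.4866, -0.4077, 0.1305]
tcp_rot: [0.999, -0.047, 0.001, 0.001]
force: [-0.5, 1.2, 6.1]
width: 0.0252
```

```bash
python3 -m creep '[{"dx":0,"dy":0,"dz":-0.4,"ax":0,"ay":0,"az":0,"jaw":0},{"dx":0,"dy":0,"dz":-0.6,"ax":0,"ay":0,"az":0,"jaw":0},{"dx":0,"dy":0,"dz":-0.6,"ax":0,"ay":0,"az":0,"jaw":0},{"dx":0,"dy":0,"dz":-0.6,"ax":0,"ay":0,"az":0,"jaw":0},{"dx":0,"dy":0,"dz":-0.6,"ax":0,"ay":0,"az":0,"jaw":0},{"dx":0,"dy":0,"dz":-0.6,"ax":0,"ay":0,"az":0,"jaw":0},{"dx":0,"dy":0,"dz":-0.4,"ax":0,"ay":0,"az":-0.9,"jaw":0},{"dx":0,"dy":0,"dz":0,"ax":0,"ay":0,"az":0,"jaw":0},{"dx":0,"dy":0,"dz":0,"ax":0,"ay":0,"az":0,"jaw":0}]'
python3 - <<'E'
from h import *
import cv2
im=r.snapshot('scene');cv2.imwrite('pics/s2.png',cv2.resize(im[60:330,80:440],(800,600),interpolation=2)[:,:,::-1])
s=r.observe();print(s['eef_pos'],s['tcp_rot'],s['width'],s['force'],s['clock'])
for p in [(0,0,0),(.055,0,0),(-.055,0,0),(0,0,.05)]:
  print(proj('scene',s['eef_pos']+R.from_quat(s['tcp_rot']).apply([p[0],-p[1],.126-p[2]])) )
E
```

```text
clock: 4.92
eef_pos: [0.4864, -0.4075, 0.2438]
tcp_rot: [1.0, -0.001, 0.0, 0.0]
force: [0.8, 0.6, -2.2]
width: 0.0252
[ 0.48617199 -0.40730288  0.24279905] [ 9.99998643e-01 -1.60907977e-03 -2.70674125e-04 -2.25088425e-04] 0.025344101481240396 [-0.67978146  0.08729195 -1.72576433] 4.9667
[[125.17759963 147.89118329]]
[[114.74893973 160.8932569 ]]
[[134.79880312 135.89581695]]
[[120.29503571 129.80852564]]
```

View pics/s2.png

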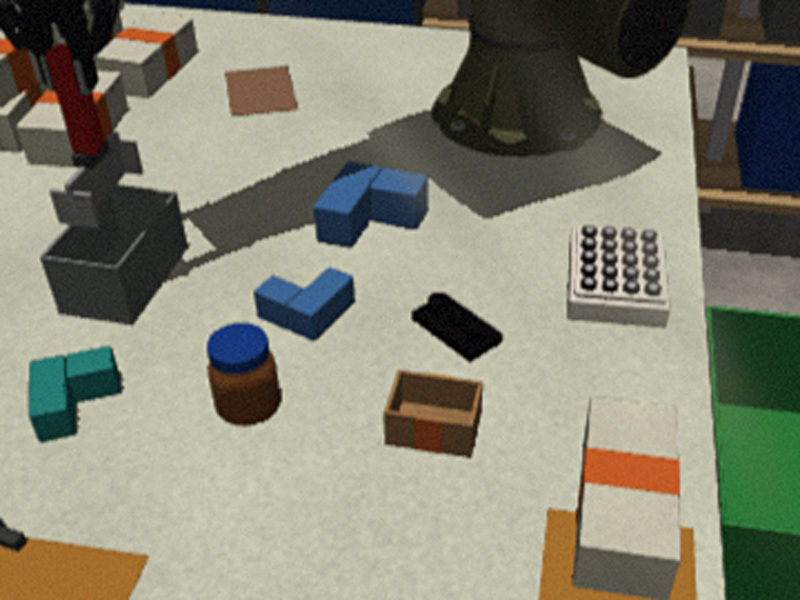

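```bash
python3 -m creep '[{"dx":0.07,"dy":-0.5,"dz":0,"ax":0,"ay":0,"az":0,"jaw":0},{"dx":0.07,"dy":-1,"dz":0,"ax":0,"ay":0,"az":0,"jaw":0},{"dx":0.07,"dy":-1,"dz":0,"ax":0,"ay":0,"az":0,"jaw":0},{"dx":0.07,"dy":-1,"dz":0,"ax":0,"ay":0,"az":0,"jaw":0},{"dx":0.07,"dy":-1,"dz":0,"ax":0,"ay":0,"az":0,"jaw":0},{"dx":0.07,"dy":-1,"dz":0,"ax":0,"ay":0,"az":0,"jaw":0},{"dx":0.07,"dy":-1,"dz":0,"ax":0,"ay":0,"az":0,"jaw":0},{"dx":0.07,"dy":-1,"dz":0,"ax":0,"ay":0,"az":0,"jaw":0},{"dx":0.07,"dy":-1,"dz":0,"ax":0,"ay":0,"az":0,"jaw":0},{"dx":0.07,"dy":-1,"dz":0,"ax":0,"ay":0,"az":0,"jaw":0},{"dx":0.07,"dy":-0.8,"dz":0,"ax":0,"ay":0,"az":0,"jaw":0},{"dx":0.07,"dy":-0.35,"dz":0,"ax":0,"ay":0,"az":0,"jaw":0}]'
python3 -m creep '[{"dx":0,"dy":0,"dz":0,"ax":0,"ay":0,"az":0,"jaw":0},{"dx":0,"dy":0,"dz":0,"ax":0,"ay":0,"az":0,"jaw":0}]'
python3 - <<'E'
from h import *
import cv2
im=r.snapshot('wrist');cv2.imwrite('pics/w4.png',im[:,:,::-1])
s=r.observe();print(s['eef_pos'],s['tcp_rot'],s['clock'])
for t in ('foam_corner','tray_offcut','carton_end','jar'): print(t,[(d['rect'],d['conf']) for d in r.recognise('wrist',t)])
b=s['eef_pos']*[1,1,0]
print(proj('wrist',b+np.array([[.055,.022,.002],[.055,-.022,.002],[-.055,.022,.002],[-.055,-.022,.002]])))
E
```

```text
clock: 5.97
eef_pos: [0.5114, -0.0854, 0.2424]
tcp_rot: [1.0, -0.0, -0.001, -0.0]
force: [-0.5, -0.2, -2.2]
width: 0.0256
clock: 6.13
eef_pos: [0.5117, -0.0882, 0.2427]
tcp_rot: [1.0, -0.0, -0.001, 0.0]
force: [-0.4, 1.3, -1.6]
width: 0.0259
[ 0.51163141 -0.0887052   0.24276805] [ 9.99999557e-01 -8.25165002e-04 -4.51771997e-04  3.92918945e-05] 6.1833
foam_corner [([279.4, 295.4, 397.8, 389.9], 0.83), ([323.0, 139.2, 439.0, 234.1], 0.69), ([549.5, 11.4, 560.0, 51.0], 0.54)]
tray_offcut [([153.4, 135.5, 256.9, 225.8], 0.67)]
carton_end [([139.1, 0.0, 248.4, 64.1], 0.94)]
jar [([370.4, 1.3, 476.8, 69.1], 0.95), ([240.1, 127.4, 322.0, 377.0], 0.58)]
[[255.55326421 122.37753099]
 [299.76723446 122.2695645 ]
 [257.56685084 227.55508274]
 [298.45997614 227.46022318]]
```

View pics/w4.png

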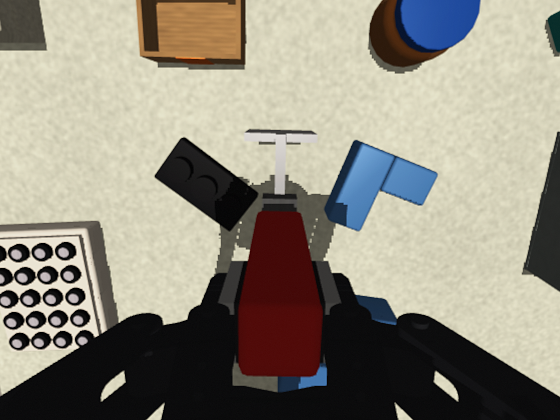

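```bash
python3 -m creep '[{"dx":-0.25,"dy":0.15,"dz":0.8,"ax":0,"ay":0,"az":0,"jaw":0},{"dx":0,"dy":0,"dz":0.8,"ax":0,"ay":0,"az":0,"jaw":0},{"dx":0,"dy":0,"dz":0.8,"ax":0,"ay":0,"az":0,"jaw":0},{"dx":0,"dy":0,"dz":0.8,"ax":0,"ay":0,"az":0,"jaw":0},{"dx":0,"dy":0,"dz":0.4,"ax":0,"ay":0,"az":0,"jaw":0},{"dx":0,"dy":0,"dz":0.2,"ax":0,"ay":0,"az":0,"jaw":0},{"dx":0,"dy":0,"dz":0,"ax":0,"ay":0,"az":0,"jaw":0}]'
python3 -m creep '[{"dx":0,"dy":-0.3,"dz":0,"ax":0,"ay":0,"az":0,"jaw":0},{"dx":0,"dy":-0.4,"dz":0,"ax":0,"ay":0,"az":0,"jaw":0},{"dx":0,"dy":-0.4,"dz":0,"ax":0,"ay":0,"az":0,"jaw":0},{"dx":0,"dy":-0.4,"dz":0,"ax":0,"ay":0,"az":0,"jaw":0},{"dx":0,"dy":-0.4,"dz":0,"ax":0,"ay":0,"az":0,"jaw":0},{"dx":0,"dy":-0.4,"dz":0,"ax":0,"ay":0,"az":0,"jaw":0},{"dx":0,"dy":-0.4,"dz":0,"ax":0,"ay":0,"az":0,"jaw":0}]'
python3 - <<'E'
from h import *
import cv2
im=r.snapshot('scene');cv2.imwrite('pics/s3.png',im[:,:,::-1])
im=r.snapshot('wrist');cv2.imwrite('pics/w5.png',im[:,:,::-1])
s=r.observe();print(s['eef_pos'],s['tcp_rot'],s['clock'])
E
```

```text
clock: 6.97
eef_pos: [0.5038, -0.0928, 0.1283]
tcp_rot: [1.0, -0.001, -0.001, -0.0]
force: [0.0, 0.3, -1.9]
width: 0.0253
clock: 7.55
eef_pos: [0.5043, -0.01, 0.1295]
tcp_rot: [1.0, -0.0, 0.0, 0.0]
force: [-0.9, 0.4, -0.5]
width: 0.0259
[ 0.50428018 -0.00960088  0.12934748] [ 9.99999794e-01  6.28265287e-04  2.70191902e-05 -1.24996067e-04] 7.65
```

View pics/w5.png

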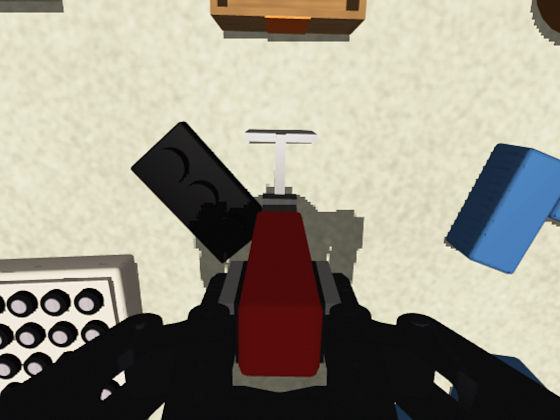

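```bash
python3 - <<'E'
from h import *
for p in((183,122),(132,167),(222,262),(262,205)): print(at('wrist',p,.014))
E
python3 -m creep '[{"dx":0.12,"dy":-0.4,"dz":0,"ax":0,"ay":0,"az":0,"jaw":0},{"dx":0.2,"dy":-0.4,"dz":0,"ax":0,"ay":0,"az":0,"jaw":0},{"dx":0.2,"dy":-0.4,"dz":0,"ax":0,"ay":0,"az":0,"jaw":0},{"dx":0.2,"dy":-0.4,"dz":0,"ax":0,"ay":0,"az":0,"jaw":0},{"dx":0.2,"dy":-0.3,"dz":0,"ax":0,"ay":0,"az":0,"jaw":0},{"dx":0.2,"dy":-0.2,"dz":0,"ax":0,"ay":0,"az":0,"jaw":0},{"dx":0.2,"dy":-0.2,"dz":0,"ax":0,"ay":0,"az":0,"jaw":0}]'
python3 - <<'E'
from h import *
import cv2
im=r.snapshot('scene');cv2.imwrite('pics/s4.png',im[:,:,::-1])
im2=r.snapshot('wrist')
s=r.observe();print(s['eef_pos'],s['clock'])
print([(d['rect'],d['conf']) for d in r.recognise('wrist','tray_offcut')])
g=(im2.max(2)<45).astype('uint8'); g[:,300:]=0
n,l,st,ce=cv2.connectedComponentsWithStats(g)
for i in range(1,n):
  if st[i,4]>800:
    c=max(cv2.findContours((l==i).astype('uint8'),0,2)[0],key=len); print(st[i]); q=c[:,0]
    for j in (q[:,0].argmin(),q[:,0].argmax(),q[:,1].argmin(),q[:,1].argmax()): print(q[j],at('wrist',q[j],.014)[:2].round(3))
cv2.imwrite('pics/m.png',np.hstack([im2[:,:400],cv2.resize(im[110:310,220:420],(400,420))])[:,:,::-1])
E
```

```text
[0.56426894 0.05368101 0.014     ]
[0.53401668 0.09101677 0.014     ]
[0.4632295 0.0317274 0.014    ]
[0.50699781 0.00150862 0.014     ]
clock: 8.23
eef_pos: [0.5446, 0.0583, 0.1291]
tcp_rot: [1.0, -0.0, -0.0, 0.0]
force: [-0.8, -0.4, -1.0]
width: 0.0251
[0.54470751 0.05817478 0.12913562] 8.3333
[([128.0, 150.8, 257.9, 268.1], 0.81)]
[    0   153   300   267 30250]
[  0 397] [0.382 0.289]
[299 419] [0.36 0.04]
[162 153] [0.584 0.137]
[  0 419] [0.36  0.293]
```

View pics/m.png

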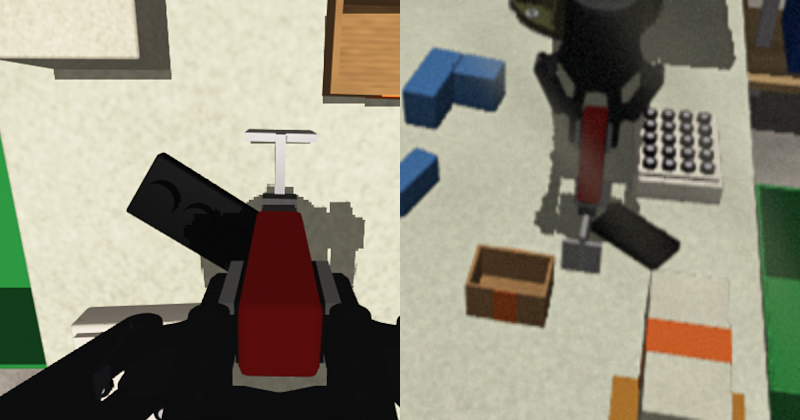

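```bash
python3 -m creep '[{"dx":0,"dy":-0.4,"dz":0,"ax":0,"ay":0,"az":0,"jaw":0},{"dx":0,"dy":-0.5,"dz":0,"ax":0,"ay":0,"az":0,"jaw":0},{"dx":0,"dy":-0.5,"dz":0,"ax":0,"ay":0,"az":0,"jaw":0},{"dx":0,"dy":-0.5,"dz":0,"ax":0,"ay":0,"az":0,"jaw":0},{"dx":0,"dy":-0.5,"dz":0,"ax":0,"ay":0,"az":0,"jaw":0},{"dx":0,"dy":-0.5,"dz":0,"ax":0,"ay":0,"az":0,"jaw":0},{"dx":0,"dy":-0.5,"dz":0,"ax":0,"ay":0,"az":0,"jaw":0},{"dx":0,"dy":-0.5,"dz":0,"ax":0,"ay":0,"az":0,"jaw":0},{"dx":0,"dy":-0.5,"dz":0,"ax":0,"ay":0,"az":0,"jaw":0},{"dx":0,"dy":-0.5,"dz":0,"ax":0,"ay":0,"az":0,"jaw":0},{"dx":0,"dy":-0.5,"dz":0,"ax":0,"ay":0,"az":0,"jaw":0},{"dx":0,"dy":-0.5,"dz":0,"ax":0,"ay":0,"az":0,"jaw":0}]'
python3 -m creep '[{"dx":0,"dy":-0.5,"dz":0,"ax":0,"ay":0,"az":0,"jaw":0},{"dx":0,"dy":-0.5,"dz":0,"ax":0,"ay":0,"az":0,"jaw":0},{"dx":0,"dy":-0.5,"dz":0,"ax":0,"ay":0,"az":0,"jaw":0},{"dx":0,"dy":-0.5,"dz":0,"ax":0,"ay":0,"az":0,"jaw":0},{"dx":0,"dy":-0.3,"dz":0,"ax":0,"ay":0,"az":0,"jaw":0},{"dx":0,"dy":0,"dz":0,"ax":0,"ay":0,"az":0,"jaw":0},{"dx":0,"dy":0.5,"dz":-0.5,"ax":0,"ay":0,"az":0,"jaw":0},{"dx":0,"dy":0.8,"dz":-0.8,"ax":0,"ay":0,"az":0,"jaw":0},{"dx":0,"dy":0.8,"dz":-0.8,"ax":0,"ay":0,"az":0,"jaw":0},{"dx":0,"dy":0.8,"dz":-0.8,"ax":0,"ay":0,"az":0,"jaw":0},{"dx":0,"dy":0.8,"dz":-0.8,"ax":0,"ay":0,"az":0,"jaw":0},{"dx":0,"dy":0,"dz":0,"ax":0,"ay":0,"az":0,"jaw":0}]'
python3 - <<'E'
from h import *
import cv2
im=r.snapshot('scene');cv2.imwrite('pics/s5.png',im[:,:,::-1])
s=r.observe();print(s['eef_pos'],s['clock'])
a=cv2.imread('pics/scene0.png')[:,:,::-1]
for t in ('tray_offcut','carton_end','parts_tray','carton','foam_corner','jar'): print(t,[(np.round(d['rect']).tolist(),d['conf']) for d in r.recognise('scene',t)[:3]])
r.snapshot('side')
for t in ('tray_offcut','carton_end','parts_tray','carton','foam_corner','jar'): print(t,[(np.round(d['rect']).tolist(),d['conf']) for d in r.recognise('side',t)[:3]])
E
```

```text
clock: 9.38
eef_pos: [0.544, 0.2357, 0.1293]
tcp_rot: [1.0, -0.0, 0.0, -0.0]
force: [-0.1, -1.2, -1.1]
width: 0.0257
clock: 10.38
eef_pos: [0.5456, 0.189, 0.2456]
tcp_rot: [1.0, -0.002, 0.004, -0.001]
force: [0.9, 0.2, -0.8]
width: 0.0259
[0.54502145 0.19051427 0.24307243] 10.4333
tray_offcut [([408.0, 261.0, 433.0, 296.0], 0.82)]
carton_end [([254.0, 225.0, 295.0, 266.0], 0.62)]
parts_tray [([337.0, 161.0, 373.0, 203.0], 0.66)]
carton [([338.0, 237.0, 384.0, 330.0], 0.94)]
foam_corner [([221.0, 132.0, 272.0, 173.0], 0.81), ([92.0, 214.0, 132.0, 260.0], 0.77), ([196.0, 182.0, 237.0, 212.0], 0.64)]
jar [([172.0, 204.0, 207.0, 250.0], 0.85)]
tray_offcut []
carton_end [([229.0, 181.0, 267.0, 213.0], 0.8), ([318.0, 182.0, 339.0, 218.0], 0.42)]
parts_tray [([229.0, 249.0, 308.0, 310.0], 0.97)]
carton [([140.0, 183.0, 210.0, 239.0], 0.83)]
foam_corner [([314.0, 182.0, 342.0, 216.0], 0.97), ([355.0, 207.0, 385.0, 258.0], 0.87), ([314.0, 141.0, 341.0, 167.0], 0.69)]
jar [([283.0, 148.0, 307.0, 183.0], 0.78)]
```

```bash
python3 -m creep '[{"dx":0,"dy":0.83,"dz":0,"ax":0,"ay":0,"az":0,"jaw":0},{"dx":0.85,"dy":0.83,"dz":0,"ax":0,"ay":0,"az":0,"jaw":0},{"dx":0.85,"dy":0.83,"dz":0,"ax":0,"ay":0,"az":0,"jaw":0},{"dx":0.85,"dy":0.83,"dz":0,"ax":0,"ay":0,"az":0,"jaw":0},{"dx":0.85,"dy":0.83,"dz":0,"ax":0,"ay":0,"az":0,"jaw":0},{"dx":0.85,"dy":0.83,"dz":0,"ax":0,"ay":0,"az":0,"jaw":0},{"dx":0.85,"dy":0.83,"dz":0,"ax":0,"ay":0,"az":0,"jaw":0},{"dx":0.85,"dy":0.83,"dz":0,"ax":0,"ay":0,"az":0,"jaw":0},{"dx":0,"dy":0,"dz":0,"ax":0,"ay":0,"az":-1,"jaw":0},{"dx":0,"dy":0,"dz":0,"ax":0,"ay":0,"az":-1,"jaw":0},{"dx":0,"dy":0,"dz":0,"ax":0,"ay":0,"az":-1,"jaw":0},{"dx":0,"dy":0,"dz":0,"ax":0,"ay":0,"az":-1,"jaw":0}]'
python3 -m creep '[{"dx":0,"dy":0,"dz":0,"ax":0,"ay":0,"az":-1,"jaw":0},{"dx":0,"dy":0,"dz":0,"ax":0,"ay":0,"az":-1,"jaw":0},{"dx":0,"dy":0,"dz":0,"ax":0,"ay":0,"az":-1,"jaw":0},{"dx":0,"dy":0,"dz":0,"ax":0,"ay":0,"az":-1,"jaw":0},{"dx":0,"dy":0,"dz":0,"ax":0,"ay":0,"az":-1,"jaw":0},{"dx":0,"dy":0,"dz":0,"ax":0,"ay":0,"az":-1,"jaw":0},{"dx":0,"dy":0,"dz":0,"ax":0,"ay":0,"az":-1,"jaw":0},{"dx":0,"dy":0,"dz":0,"ax":0,"ay":0,"az":-1,"jaw":0},{"dx":0,"dy":0,"dz":0,"ax":0,"ay":0,"az":-1,"jaw":0},{"dx":0,"dy":0,"dz":0,"ax":0,"ay":0,"az":-1,"jaw":0},{"dx":0,"dy":0,"dz":0,"ax":0,"ay":0,"az":-1,"jaw":0},{"dx":0,"dy":0,"dz":0,"ax":0,"ay":0,"az":0,"jaw":0}]'
python3 - <<'E'
from h import *
import cv2
print(r.observe()['eef_pos'])
im=r.snapshot('wrist');cv2.imwrite('pics/w6.png',im[:,:,::-1])
s=r.observe();print(s['eef_pos'],s['tcp_rot'],s['clock'],s['joint_pos'].round(2))
print([(d['rect'],d['conf']) for d in r.recognise('wrist','carton_end')],[(d['rect'],d['conf']) for d in r.recognise('wrist','jar')])
b=s['eef_pos']*[1,1,0]
print(proj('wrist',b+np.array([[.022,.055,.002],[-.022,.055,.002],[.022,-.055,.002],[-.022,-.055,.002]])))
E
```

```text
clock: 12.08
eef_pos: [0.7225, -0.0071, 0.2398]
tcp_rot: [0.978, 0.21, -0.0, -0.0]
force: [0.3, -0.9, -1.3]
width: 0.0254
clock: 13.08
eef_pos: [0.7224, -0.0068, 0.2401]
tcp_rot: [0.706, 0.709, -0.0, -0.0]
force: [-0.6, -0.4, -1.5]
width: 0.0255
[ 0.72241367 -0.00680466  0.24008254]
[ 0.72240519 -0.00682336  0.24012327] [ 7.07911190e-01  7.06301446e-01 -6.81150307e-05 -9.90949933e-05] 13.1333 [-0.06  0.71  0.9   0.    1.53 -0.06]
[([171.3, 141.8, 240.8, 235.0], 0.79)] [([233.8, 364.6, 239.7, 388.3], 0.43)]
[[301.25256028 121.21845273]
 [256.67098099 121.42369195]
 [300.03635636 227.28720147]
 [258.83317692 227.46651895]]
```

View pics/w6.png

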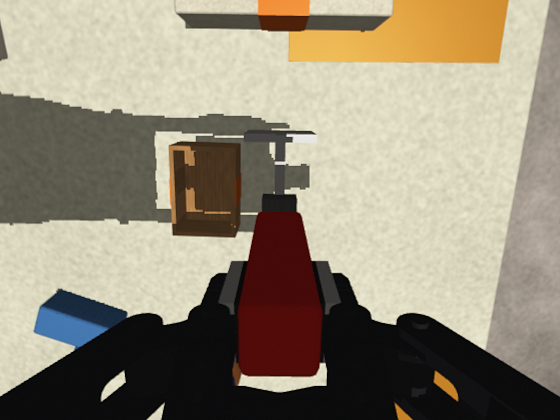

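```bash
python3 -m creep '[{"dx":-0.4,"dy":0,"dz":0.7,"ax":0,"ay":0,"az":0,"jaw":0},{"dx":0,"dy":0,"dz":0.8,"ax":0,"ay":0,"az":0,"jaw":0},{"dx":0,"dy":0,"dz":0.8,"ax":0,"ay":0,"az":0,"jaw":0},{"dx":0,"dy":0,"dz":0.8,"ax":0,"ay":0,"az":0,"jaw":0},{"dx":0,"dy":0,"dz":0.4,"ax":0,"ay":0,"az":0,"jaw":0},{"dx":0,"dy":0,"dz":0.17,"ax":0,"ay":0,"az":0,"jaw":0},{"dx":0,"dy":0,"dz":0,"ax":0,"ay":0,"az":0,"jaw":0},{"dx":0,"dy":-0.3,"dz":0,"ax":0,"ay":0,"az":0,"jaw":0},{"dx":0,"dy":-0.4,"dz":0,"ax":0,"ay":0,"az":0,"jaw":0},{"dx":0,"dy":-0.4,"dz":0,"ax":0,"ay":0,"az":0,"jaw":0},{"dx":0,"dy":-0.4,"dz":0,"ax":0,"ay":0,"az":0,"jaw":0},{"dx":0,"dy":-0.4,"dz":0,"ax":0,"ay":0,"az":0,"jaw":0}]'
python3 -m creep '[{"dx":0,"dy":-0.4,"dz":0,"ax":0,"ay":0,"az":0,"jaw":0},{"dx":0,"dy":-0.4,"dz":0,"ax":0,"ay":0,"az":0,"jaw":0},{"dx":0,"dy":-0.4,"dz":0,"ax":0,"ay":0,"az":0,"jaw":0},{"dx":0,"dy":-0.4,"dz":0,"ax":0,"ay":0,"az":0,"jaw":0},{"dx":0,"dy":-0.4,"dz":0,"ax":0,"ay":0,"az":0,"jaw":0},{"dx":0,"dy":-0.4,"dz":0,"ax":0,"ay":0,"az":0,"jaw":0},{"dx":0,"dy":-0.25,"dz":0,"ax":0,"ay":0,"az":0,"jaw":0},{"dx":0,"dy":-0.15,"dz":0,"ax":0,"ay":0,"az":0,"jaw":0},{"dx":0,"dy":0,"dz":0,"ax":0,"ay":0,"az":0,"jaw":0},{"dx":0,"dy":0.3,"dz":0,"ax":0,"ay":0,"az":0,"jaw":0},{"dx":0,"dy":0.2,"dz":-0.5,"ax":0,"ay":0,"az":0,"jaw":0},{"dx":0,"dy":0,"dz":-0.9,"ax":0,"ay":0,"az":0,"jaw":0}]'
python3 -m creep '[{"dx":0,"dy":0,"dz":-0.9,"ax":0,"ay":0,"az":0,"jaw":0},{"dx":0,"dy":0,"dz":-0.9,"ax":0,"ay":0,"az":0,"jaw":0},{"dx":0,"dy":0,"dz":-0.6,"ax":0,"ay":0,"az":1,"jaw":0},{"dx":0,"dy":0,"dz":0,"ax":0,"ay":0,"az":1,"jaw":0},{"dx":0,"dy":0,"dz":0,"ax":0,"ay":0,"az":1,"jaw":0},{"dx":0,"dy":0,"dz":0,"ax":0,"ay":0,"az":1,"jaw":0},{"dx":0,"dy":0,"dz":0,"ax":0,"ay":0,"az":1,"jaw":0},{"dx":0,"dy":0,"dz":0,"ax":0,"ay":0,"az":1,"jaw":0},{"dx":0,"dy":0,"dz":0,"ax":0,"ay":0,"az":1,"jaw":0},{"dx":0,"dy":0,"dz":0,"ax":0,"ay":0,"az":1,"jaw":0},{"dx":0,"dy":0,"dz":0,"ax":0,"ay":0,"az":1,"jaw":0},{"dx":0,"dy":0,"dz":0,"ax":0,"ay":0,"az":1,"jaw":0}]'
python3 -m creep '[{"dx":0,"dy":0,"dz":0,"ax":0,"ay":0,"az":1,"jaw":0},{"dx":0,"dy":0,"dz":0,"ax":0,"ay":0,"az":1,"jaw":0},{"dx":0,"dy":0,"dz":0,"ax":0,"ay":0,"az":1,"jaw":0},{"dx":0,"dy":0,"dz":0,"ax":0,"ay":0,"az":1,"jaw":0},{"dx":0,"dy":0,"dz":0,"ax":0,"ay":0,"az":1,"jaw":0},{"dx":0,"dy":0,"dz":0,"ax":0,"ay":0,"az":0,"jaw":0}]'
```

```text
clock: 14.23
eef_pos: [0.6657, -0.0188, 0.1324]
tcp_rot: [0.708, 0.707, 0.001, 0.001]
force: [0.5, 0.5, -1.7]
width: 0.0252
clock: 15.23
eef_pos: [0.5965, -0.0187, 0.1703]
tcp_rot: [0.707, 0.707, -0.001, -0.002]
force: [-0.5, 0.1, -1.5]
width: 0.0255
clock: 16.23
eef_pos: [0.5969, -0.0188, 0.2445]
tcp_rot: [0.967, 0.256, 0.0, 0.0]
force: [-0.9, -0.3, -1.0]
width: 0.0254
clock: 16.73
eef_pos: [0.5969, -0.0188, 0.2445]
tcp_rot: [1.0, -0.003, 0.0, 0.0]
force: [0.7, 0.0, -1.8]
width: 0.0249
```

```bash
python3 -m creep '[{"dx":-0.56,"dy":0.83,"dz":0,"ax":0,"ay":0,"az":0,"jaw":0},{"dx":-0.56,"dy":0.83,"dz":0,"ax":0,"ay":0,"az":0,"jaw":0},{"dx":-0.55,"dy":0.83,"dz":0,"ax":0,"ay":0,"az":0,"jaw":0},{"dx":0,"dy":0,"dz":0,"ax":0,"ay":0,"az":0,"jaw":0},{"dx":0,"dy":0,"dz":0,"ax":0,"ay":0,"az":0,"jaw":0},{"dx":0,"dy":0,"dz":0,"ax":0,"ay":0,"az":0,"jaw":0}]'
python3 - <<'E'
from h import *
import cv2
im=r.snapshot('wrist');cv2.imwrite('pics/w7.png',im[:,:,::-1])
s=r.observe();print(s['eef_pos'],s['clock'])
for t in('carton_end','foam_corner','jar'):
  for d in r.recognise('wrist',t):
    q=d['rect'];print(t,q,d['conf'],at('wrist',q[:2],.04)[:2],at('wrist',q[2:],.04)[:2])
b=s['eef_pos']*[1,1,0]
print(proj('wrist',b+np.array([[.055,.022,.002],[.055,-.022,.002],[-.055,.022,.002],[-.055,-.022,.002]])))
E
```

```text
clock: 17.23
eef_pos: [0.5467, -0.0933, 0.2445]
tcp_rot: [1.0, 0.001, 0.0, -0.0]
force: [0.3, -0.2, -1.1]
width: 0.025
[ 0.54677471 -0.09298315  0.24436236] 17.2833
carton_end [149.5, 143.4, 245.3, 215.9] 0.56 [0.58439647 0.02452378] [ 0.51555436 -0.06133306]
foam_corner [273.4, 361.1, 324.9, 394.2] 0.94 [ 0.35162346 -0.08785431] [ 0.30842418 -0.14517513]
foam_corner [318.9, 174.2, 428.6, 265.8] 0.8 [ 0.55612263 -0.13097307] [ 0.46362902 -0.24368174]
foam_corner [537.7, 40.9, 560.0, 92.8] 0.61 [ 0.67067455 -0.31347769] [ 0.62871619 -0.34113677]
jar [362.2, 20.9, 461.4, 107.1] 0.74 [ 0.68578849 -0.16339583] [ 0.61638301 -0.25593713]
jar [236.7, 127.9, 324.8, 374.0] 0.63 [ 0.59814634 -0.05552538] [ 0.33503725 -0.14411664]
[[256.23142054 122.14716389]
 [300.33727344 122.18860576]
 [257.85381199 227.1143673 ]
 [298.65643734 227.1484102 ]]
```

```bash
python3 -m creep '[{"dx":0,"dy":0,"dz":0.8,"ax":0,"ay":0,"az":0,"jaw":0},{"dx":0,"dy":0,"dz":0.8,"ax":0,"ay":0,"az":0,"jaw":0},{"dx":0,"dy":0,"dz":0.8,"ax":0,"ay":0,"az":0,"jaw":0},{"dx":0,"dy":0,"dz":0.8,"ax":0,"ay":0,"az":0,"jaw":0},{"dx":0,"dy":0,"dz":0.4,"ax":0,"ay":0,"az":0,"jaw":0},{"dx":0,"dy":0,"dz":0.22,"ax":0,"ay":0,"az":0,"jaw":0},{"dx":0,"dy":0,"dz":0,"ax":0,"ay":0,"az":0,"jaw":0},{"dx":0,"dy":-0.3,"dz":0,"ax":0,"ay":0,"az":0,"jaw":0},{"dx":0,"dy":-0.4,"dz":0,"ax":0,"ay":0,"az":0,"jaw":0},{"dx":0,"dy":-0.4,"dz":0,"ax":0,"ay":0,"az":0,"jaw":0},{"dx":0,"dy":-0.4,"dz":0,"ax":0,"ay":0,"az":0,"jaw":0},{"dx":0,"dy":-0.4,"dz":0,"ax":0,"ay":0,"az":0,"jaw":0}]'
python3 -m creep '[{"dx":0,"dy":-0.4,"dz":0,"ax":0,"ay":0,"az":0,"jaw":0},{"dx":0,"dy":-0.4,"dz":0,"ax":0,"ay":0,"az":0,"jaw":0},{"dx":0,"dy":-0.4,"dz":0,"ax":0,"ay":0,"az":0,"jaw":0},{"dx":0,"dy":-0.4,"dz":0,"ax":0,"ay":0,"az":0,"jaw":0},{"dx":0,"dy":-0.4,"dz":0,"ax":0,"ay":0,"az":0,"jaw":0},{"dx":0,"dy":-0.4,"dz":0,"ax":0,"ay":0,"az":0,"jaw":0}]'
python3 - <<'E'
from h import *
import cv2
im=r.snapshot('wrist');cv2.imwrite('pics/w8.png',im[:,:,::-1])
s=r.observe();print(s['eef_pos'],s['clock'])
for t in('carton_end','carton','parts_tray'):
  for d in r.recognise('wrist',t):
    q=d['rect'];print(t,q,d['conf'],at('wrist',q[:2],.04)[:2],at('wrist',q[2:],.04)[:2])
E
```

```text
clock: 18.43
eef_pos: [0.5464, -0.0348, 0.1302]
tcp_rot: [1.0, 0.0, 0.0, 0.0]
force: [-0.1, -0.4, -1.4]
width: 0.025
clock: 18.93
eef_pos: [0.5463, 0.0368, 0.1296]
tcp_rot: [1.0, -0.0, -0.0, -0.0]
force: [-0.2, -0.5, -1.0]
width: 0.0252
[0.54623294 0.03845742 0.12955476] 18.9833
carton_end [137.3, 162.4, 277.7, 263.6] 0.88 [0.58289104 0.12424593] [0.51517851 0.03727152]
carton [2.0, 1.0, 139.8, 71.3] 0.6 [0.67235847 0.18895767] [0.63587865 0.11636173]
parts_tray [42.0, 302.3, 196.3, 419.5] 0.92 [0.48639897 0.19851972] [0.38654602 0.09808591]
parts_tray [2.0, 276.6, 22.6, 368.2] 0.64 [0.50578483 0.22218445] [0.43277837 0.22201878]
parts_tray [240.6, 129.6, 319.5, 377.5] 0.4 [0.60286307 0.05809226] [0.42462763 0.00510942]
```

```bash
python3 -m creep '[{"dx":0,"dy":-0.5,"dz":0,"ax":0,"ay":0,"az":0,"jaw":0},{"dx":0,"dy":-0.5,"dz":0,"ax":0,"ay":0,"az":0,"jaw":0},{"dx":0,"dy":-0.5,"dz":0,"ax":0,"ay":0,"az":0,"jaw":0},{"dx":0,"dy":-0.5,"dz":0,"ax":0,"ay":0,"az":0,"jaw":0},{"dx":0,"dy":-0.5,"dz":0,"ax":0,"ay":0,"az":0,"jaw":0},{"dx":0,"dy":-0.5,"dz":0,"ax":0,"ay":0,"az":0,"jaw":0},{"dx":0,"dy":-0.5,"dz":0,"ax":0,"ay":0,"az":0,"jaw":0},{"dx":0,"dy":-0.5,"dz":0,"ax":0,"ay":0,"az":0,"jaw":0},{"dx":0,"dy":-0.5,"dz":0,"ax":0,"ay":0,"az":0,"jaw":0},{"dx":0,"dy":-0.5,"dz":0,"ax":0,"ay":0,"az":0,"jaw":0},{"dx":0,"dy":-0.5,"dz":0,"ax":0,"ay":0,"az":0,"jaw":0},{"dx":0,"dy":-0.5,"dz":0,"ax":0,"ay":0,"az":0,"jaw":0}]'
python3 -m creep '[{"dx":0,"dy":-0.5,"dz":0,"ax":0,"ay":0,"az":0,"jaw":0},{"dx":0,"dy":-0.5,"dz":0,"ax":0,"ay":0,"az":0,"jaw":0},{"dx":0,"dy":-0.5,"dz":0,"ax":0,"ay":0,"az":0,"jaw":0},{"dx":0,"dy":-0.5,"dz":0,"ax":0,"ay":0,"az":0,"jaw":0},{"dx":0,"dy":-0.5,"dz":0,"ax":0,"ay":0,"az":0,"jaw":0},{"dx":0,"dy":-0.2,"dz":0,"ax":0,"ay":0,"az":0,"jaw":0},{"dx":0,"dy":0,"dz":0,"ax":0,"ay":0,"az":0,"jaw":0},{"dx":0,"dy":0.5,"dz":-0.5,"ax":0,"ay":0,"az":0,"jaw":0},{"dx":0,"dy":0.8,"dz":-0.9,"ax":0,"ay":0,"az":0,"jaw":0},{"dx":0,"dy":0.9,"dz":-0.9,"ax":0,"ay":0,"az":0,"jaw":0},{"dx":0,"dy":1,"dz":-0.9,"ax":0,"ay":0,"az":0,"jaw":0},{"dx":0,"dy":1,"dz":-0.6,"ax":0,"ay":0,"az":0,"jaw":0}]'
python3 - <<'E'
from h import *
import cv2
im=r.snapshot('scene');cv2.imwrite('pics/s6.png',im[:,:,::-1])
s=r.observe();print(s['eef_pos'],s['clock'])
for t in ('tray_offcut','carton_end','parts_tray','carton','jar'): print(t,[(np.round(d['rect']).tolist(),d['conf']) for d in r.recognise('scene',t)[:3]])
E
```

```text
clock: 20.13
eef_pos: [0.5466, 0.2161, 0.1295]
tcp_rot: [1.0, -0.001, -0.0, 0.0]
force: [-0.2, -1.3, -2.4]
width: 0.0254
clock: 21.13
eef_pos: [0.5466, 0.1689, 0.2463]
tcp_rot: [1.0, -0.0, 0.001, -0.0]
force: [1.3, -0.1, -0.2]
width: 0.0253
[0.54768583 0.16467606 0.24948665] 21.1833
tray_offcut [([408.0, 263.0, 425.0, 292.0], 0.46)]
carton_end [([403.0, 241.0, 421.0, 286.0], 0.78), ([195.0, 181.0, 241.0, 215.0], 0.71)]
parts_tray [([336.0, 162.0, 378.0, 204.0], 0.76), ([404.0, 240.0, 421.0, 288.0], 0.43)]
carton [([336.0, 236.0, 385.0, 331.0], 0.78)]
jar [([173.0, 204.0, 208.0, 250.0], 0.67)]
```

Run:
```python
import cv2
a=cv2.imread('pics/s6.png');cv2.imwrite('pics/v11.png',cv2.resize(a[140:380,320:540],(660,600),interpolation=2)[:600])
from h import *
for z in(-.18,-.02): print(proj('scene',[[.38,.27,z],[.70,.27,z],[.70,.475,z],[.38,.475,z]]).round())
```

```text
[[388. 239.]
 [392. 337.]
 [485. 351.]
 [462. 248.]]
[[399. 196.]
 [406. 294.]
 [511. 308.]
 [481. 205.]]
```

View pics/v11.png

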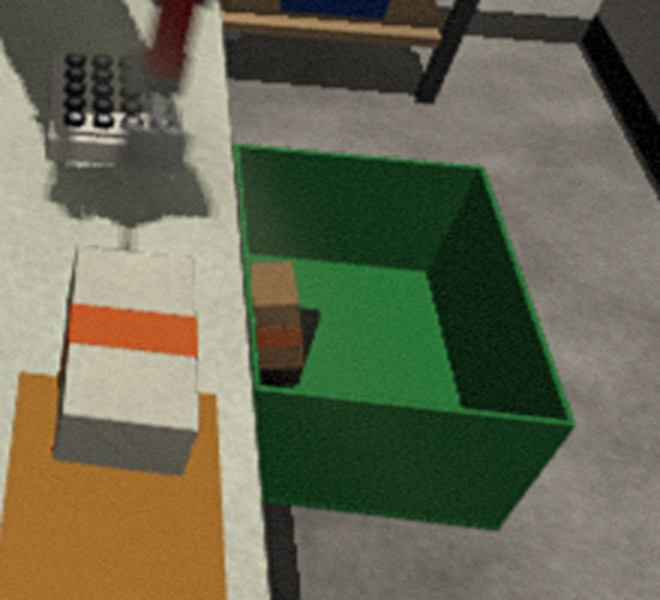

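```bash
python3 -m creep '[{"dx":-0.1,"dy":1,"dz":0,"ax":0,"ay":0,"az":0,"jaw":0},{"dx":-0.1,"dy":1,"dz":0,"ax":0,"ay":0,"az":0,"jaw":0},{"dx":-0.1,"dy":1,"dz":0,"ax":0,"ay":0,"az":0,"jaw":0},{"dx":-0.1,"dy":1,"dz":0,"ax":0,"ay":0,"az":0,"jaw":0},{"dx":-0.1,"dy":1,"dz":0,"ax":0,"ay":0,"az":0,"jaw":0},{"dx":-0.1,"dy":1,"dz":0,"ax":0,"ay":0,"az":0,"jaw":0},{"dx":-0.1,"dy":1,"dz":0,"ax":0,"ay":0,"az":0,"jaw":0},{"dx":-0.1,"dy":1,"dz":0,"ax":0,"ay":0,"az":0,"jaw":0},{"dx":-0.1,"dy":1,"dz":0,"ax":0,"ay":0,"az":0,"jaw":0},{"dx":-0.1,"dy":1,"dz":0,"ax":0,"ay":0,"az":0,"jaw":0},{"dx":-0.1,"dy":1,"dz":0,"ax":0,"ay":0,"az":0,"jaw":0},{"dx":-0.1,"dy":1,"dz":0,"ax":0,"ay":0,"az":0,"jaw":0}]'
python3 -m creep '[{"dx":0,"dy":1,"dz":0,"ax":0,"ay":0,"az":0,"jaw":0},{"dx":0,"dy":0.8,"dz":0,"ax":0,"ay":0,"az":0,"jaw":0},{"dx":0,"dy":0.7,"dz":0,"ax":0,"ay":0,"az":0,"jaw":0},{"dx":0,"dy":0.3,"dz":0,"ax":0,"ay":0,"az":0,"jaw":0},{"dx":0,"dy":0,"dz":0,"ax":0,"ay":0,"az":0,"jaw":0},{"dx":0,"dy":0,"dz":0,"ax":0,"ay":0,"az":0,"jaw":0}]'
python3 - <<'E'
from h import *
import cv2
im=r.snapshot('wrist');cv2.imwrite('pics/w9.png',im[:,:,::-1])
s=r.observe();print(s['eef_pos'],s['tcp_rot'],s['clock'])
for t in('foam_corner','jar','holder'):
  for d in r.recognise('wrist',t):
    q=d['rect'];print(t,q,d['conf'],at('wrist',q[:2],.04)[:2],at('wrist',q[2:],.04)[:2])
b=s['eef_pos']*[1,1,0]
print(proj('wrist',b+np.array([[.055,.022,.002],[.055,-.022,.002],[-.055,.022,.002],[-.055,-.022,.002]])))
E
```

```text
clock: 22.43
eef_pos: [0.51, -0.19, 0.2426]
tcp_rot: [1.0, 0.0, -0.001, -0.0]
force: [1.6, -0.7, -2.2]
width: 0.025
clock: 22.93
eef_pos: [0.5103, -0.2725, 0.2428]
tcp_rot: [1.0, -0.0, -0.001, -0.0]
force: [0.3, 1.1, -1.2]
width: 0.0252
[ 0.51037322 -0.27217598  0.24305258] [ 9.99999836e-01  1.49605368e-04 -3.98989674e-04 -3.83071357e-04] 22.9833
foam_corner [108.2, 292.8, 203.4, 397.1] 0.89 [ 0.39746209 -0.09850749] [ 0.26866553 -0.18867254]
foam_corner [138.8, 140.8, 248.2, 232.9] 0.63 [ 0.55044703 -0.14547181] [ 0.46213291 -0.24298323]
foam_corner [350.0, 0.0, 457.2, 51.4] 0.56 [ 0.66496596 -0.33148168] [ 0.62578059 -0.42507047]
jar [145.8, 2.5, 240.8, 68.7] 0.55 [ 0.66314239 -0.16283701] [ 0.6119402  -0.23999246]
jar [355.3, 130.3, 510.3, 308.7] 0.54 [ 0.55994161 -0.34193559] [ 0.37949102 -0.51262937]
holder [355.8, 131.9, 506.6, 305.8] 0.84 [ 0.55853326 -0.34268049] [ 0.38277038 -0.50850235]
[[255.87869659 122.40916348]
 [300.02274966 122.43446581]
 [257.56406796 227.44625593]
 [298.4014053  227.46642899]]
```

```bash
python3 -m creep '[{"dx":0,"dy":0.3,"dz":0.8,"ax":0,"ay":0,"az":0,"jaw":0},{"dx":0,"dy":0,"dz":0.8,"ax":0,"ay":0,"az":0,"jaw":0},{"dx":0,"dy":0,"dz":0.8,"ax":0,"ay":0,"az":0,"jaw":0},{"dx":0,"dy":0,"dz":0.8,"ax":0,"ay":0,"az":0,"jaw":0},{"dx":0,"dy":0,"dz":0.4,"ax":0,"ay":0,"az":0,"jaw":0},{"dx":0,"dy":0,"dz":0.18,"ax":0,"ay":0,"az":0,"jaw":0},{"dx":0,"dy":0,"dz":0,"ax":0,"ay":0,"az":0,"jaw":0},{"dx":0,"dy":-0.3,"dz":0,"ax":0,"ay":0,"az":0,"jaw":0},{"dx":0,"dy":-0.4,"dz":0,"ax":0,"ay":0,"az":0,"jaw":0},{"dx":0,"dy":-0.4,"dz":0,"ax":0,"ay":0,"az":0,"jaw":0},{"dx":0,"dy":-0.4,"dz":0,"ax":0,"ay":0,"az":0,"jaw":0},{"dx":0,"dy":-0.4,"dz":0,"ax":0,"ay":0,"az":0,"jaw":0}]'
python3 -m creep '[{"dx":0.05,"dy":-0.4,"dz":0,"ax":0,"ay":0,"az":0,"jaw":0},{"dx":0.1,"dy":-0.4,"dz":0,"ax":0,"ay":0,"az":0,"jaw":0},{"dx":0.1,"dy":-0.4,"dz":0,"ax":0,"ay":0,"az":0,"jaw":0},{"dx":0.1,"dy":-0.4,"dz":0,"ax":0,"ay":0,"az":0,"jaw":0},{"dx":0.1,"dy":-0.4,"dz":0,"ax":0,"ay":0,"az":0,"jaw":0},{"dx":0.1,"dy":-0.4,"dz":0,"ax":0,"ay":0,"az":0,"jaw":0},{"dx":0.1,"dy":-0.4,"dz":0,"ax":0,"ay":0,"az":0,"jaw":0},{"dx":0.1,"dy":-0.4,"dz":0,"ax":0,"ay":0,"az":0,"jaw":0},{"dx":0.1,"dy":-0.4,"dz":0,"ax":0,"ay":0,"az":0,"jaw":0},{"dx":0.1,"dy":-0.4,"dz":0,"ax":0,"ay":0,"az":0,"jaw":0},{"dx":0.1,"dy":-0.4,"dz":0,"ax":0,"ay":0,"az":0,"jaw":0}]'
cat > lk.py <<'E'
from h import *
import cv2
im=r.snapshot('wrist');cv2.imwrite('pics/w10.png',im[:,:,::-1])
s=r.observe();print(s['eef_pos'],s['clock'])
for t in('foam_corner','parts_tray','carton'):
  for d in r.recognise('wrist',t):
    q=d['rect'];print(t,q,d['conf'],at('wrist',q[:2],.04)[:2],at('wrist',q[2:],.04)[:2])
hsv=cv2.cvtColor(im,cv2.COLOR_RGB2HSV); g=cv2.inRange(hsv,(100,80,60),(118,255,255))
for c in cv2.findContours(g,0,2)[0]:
  if cv2.contourArea(c)>800: print(cv2.boundingRect(c),[(p.tolist(),at('wrist',p,.04)[:2].round(3).tolist()) for p in cv2.approxPolyDP(c,5,True)[:,0]])
E
python3 lk.py
```

```text
clock: 24.13
eef_pos: [0.5104, -0.2239, 0.1308]
tcp_rot: [1.0, -0.0, 0.0, 0.0]
force: [1.0, -0.1, -1.0]
width: 0.0256
clock: 25.05
eef_pos: [0.542, -0.0922, 0.1302]
tcp_rot: [1.0, -0.0, -0.0, -0.0]
force: [1.0, -0.4, -1.1]
width: 0.0252
[ 0.54240219 -0.09049457  0.13017138] 25.1
foam_corner [145.7, 193.5, 264.7, 323.8] 0.95 [ 0.55889662 -0.00779441] [ 0.46492809 -0.08253112]
foam_corner [396.1, 406.9, 409.4, 419.6] 0.66 [ 0.39359263 -0.18132311] [ 0.38174107 -0.19253637]
parts_tray [0.2, 296.0, 50.3, 394.1] 0.75 [0.48639463 0.09850615] [0.40493931 0.0776492 ]
(146, 192, 116, 130) [([260, 192], [0.56, -0.082]), ([236, 198], [0.556, -0.067]), ([219, 213], [0.546, -0.055]), ([197, 218], [0.542, -0.041]), ([203, 207], [0.55, -0.045]), ([164, 215], [0.544, -0.02]), ([146, 231], [0.534, -0.007]), ([177, 321], [0.467, -0.022]), ([200, 302], [0.482, -0.039]), ([211, 276], [0.501, -0.048]), ([195, 221], [0.54, -0.04]), ([211, 263], [0.511, -0.048]), ([247, 256], [0.516, -0.073])]
(454, 0, 106, 84) [([458, 1], [0.668, -0.194]), ([456, 41], [0.648, -0.195]), ([477, 73], [0.631, -0.21]), ([517, 82], [0.626, -0.234]), ([559, 58], [0.639, -0.256]), ([559, 0], [0.669, -0.25])]
```

```bash
python3 -m creep '[{"dx":0,"dy":0.4,"dz":0,"ax":0,"ay":0,"az":0,"jaw":0},{"dx":0,"dy":0.1,"dz":-0.8,"ax":0,"ay":0,"az":0,"jaw":0},{"dx":0,"dy":0,"dz":-0.9,"ax":0,"ay":0,"az":0,"jaw":0},{"dx":-0.98,"dy":-0.58,"dz":-0.8,"ax":0,"ay":0,"az":0,"jaw":0},{"dx":-0.98,"dy":-0.58,"dz":0,"ax":0,"ay":0,"az":0,"jaw":0},{"dx":-0.98,"dy":-0.58,"dz":0,"ax":0,"ay":0,"az":0,"jaw":0},{"dx":-0.98,"dy":-0.58,"dz":0,"ax":0,"ay":0,"az":0,"jaw":0},{"dx":0,"dy":0,"dz":0,"ax":0,"ay":0,"az":-1,"jaw":0},{"dx":0,"dy":0,"dz":0,"ax":0,"ay":0,"az":-1,"jaw":0},{"dx":0,"dy":0,"dz":0,"ax":0,"ay":0,"az":-1,"jaw":0},{"dx":0,"dy":0,"dz":0,"ax":0,"ay":0,"az":-1,"jaw":0},{"dx":0,"dy":0,"dz":0,"ax":0,"ay":0,"az":-1,"jaw":0}]'
python3 -m creep '[{"dx":0,"dy":0,"dz":0,"ax":0,"ay":0,"az":-1,"jaw":0},{"dx":0,"dy":0,"dz":0,"ax":0,"ay":0,"az":-1,"jaw":0},{"dx":0,"dy":0,"dz":0,"ax":0,"ay":0,"az":-1,"jaw":0},{"dx":0,"dy":0,"dz":0,"ax":0,"ay":0,"az":-1,"jaw":0},{"dx":0,"dy":0,"dz":0,"ax":0,"ay":0,"az":-1,"jaw":0},{"dx":0,"dy":0,"dz":0,"ax":0,"ay":0,"az":-1,"jaw":0},{"dx":0,"dy":0,"dz":0,"ax":0,"ay":0,"az":-1,"jaw":0},{"dx":0,"dy":0,"dz":0,"ax":0,"ay":0,"az":-1,"jaw":0},{"dx":0,"dy":0,"dz":0,"ax":0,"ay":0,"az":-1,"jaw":0},{"dx":0,"dy":0,"dz":0,"ax":0,"ay":0,"az":-1,"jaw":0},{"dx":0,"dy":0,"dz":0,"ax":0,"ay":0,"az":0,"jaw":0},{"dx":0,"dy":0,"dz":0,"ax":0,"ay":0,"az":0,"jaw":0}]'
sed -i 's/w10/w11/' lk.py
cat >> lk.py <<'E'
B=R.from_quat(s['tcp_rot'])
print(proj('wrist',s['eef_pos']*[1,1,0]+np.array([0,0,.002])+B.apply(np.array([[.055,.022,0],[.055,-.022,0],[-.055,.022,0],[-.055,-.022,0]]))))
E
python3 lk.py
```

```text
clock: 26.25
eef_pos: [0.4243, -0.0397, 0.2054]
tcp_rot: [0.965, 0.261, 0.0, 0.0]
force: [-0.2, 0.2, -1.1]
width: 0.0254
clock: 27.25
eef_pos: [0.4243, -0.0395, 0.2052]
tcp_rot: [0.709, 0.705, 0.0, 0.0]
force: [0.6, -1.2, -2.6]
width: 0.0253
[ 0.42424048 -0.03932021  0.20516612] 27.3
foam_corner [106.8, 230.2, 204.6, 325.6] 0.83 [ 0.27500086 -0.07230531] [ 0.35396903 -0.16652994]
foam_corner [316.0, 141.2, 427.9, 244.8] 0.74 [0.45420893 0.00266559] [ 0.55413495 -0.08713393]
parts_tray [149.9, 0.0, 333.3, 25.1] 0.84 [0.32990373 0.10539561] [0.46510281 0.08813883]
(108, 233, 93, 96) [([132, 233], [0.297, -0.075]), ([110, 253], [0.275, -0.093]), ([108, 328], [0.264, -0.169]), ([146, 312], [0.301, -0.152]), ([161, 316], [0.314, -0.156]), ([163, 324], [0.315, -0.165]), ([185, 319], [0.336, -0.159]), ([200, 299], [0.352, -0.139]), ([173, 294], [0.327, -0.134]), ([178, 240], [0.336, -0.082])]
(315, 142, 111, 100) [([317, 162], [0.455, -0.014]), ([328, 206], [0.466, -0.051]), ([377, 195], [0.507, -0.042]), ([376, 220], [0.507, -0.064]), ([388, 240], [0.519, -0.082]), ([425, 232], [0.55, -0.075]), ([411, 146], [0.531, -0.001]), ([393, 142], [0.516, 0.002])]
[[303.82293082 123.1910096 ]
 [254.78806618 123.09598398]
 [301.56753995 238.8039579 ]
 [256.58866107 238.73058515]]
```

```bash
python3 -m creep '[{"dx":0,"dy":0,"dz":0.8,"ax":0,"ay":0,"az":0,"jaw":0},{"dx":0,"dy":0,"dz":0.8,"ax":0,"ay":0,"az":0,"jaw":0},{"dx":0,"dy":0,"dz":0.6,"ax":0,"ay":0,"az":0,"jaw":0},{"dx":0,"dy":0,"dz":0.32,"ax":0,"ay":0,"az":0,"jaw":0},{"dx":0,"dy":0,"dz":0,"ax":0,"ay":0,"az":0,"jaw":0},{"dx":0,"dy":0.35,"dz":0,"ax":0,"ay":0,"az":0,"jaw":0},{"dx":0,"dy":0.35,"dz":0,"ax":0,"ay":0,"az":0,"jaw":0},{"dx":0,"dy":0.35,"dz":0,"ax":0,"ay":0,"az":0,"jaw":0},{"dx":0,"dy":0.35,"dz":0,"ax":0,"ay":0,"az":0,"jaw":0},{"dx":0,"dy":0.35,"dz":0,"ax":0,"ay":0,"az":0,"jaw":0},{"dx":0,"dy":0.35,"dz":0,"ax":0,"ay":0,"az":0,"jaw":0},{"dx":0,"dy":0.3,"dz":0,"ax":0,"ay":0,"az":0,"jaw":0}]'
python3 -m creep '[{"dx":0,"dy":0,"dz":0,"ax":0,"ay":0,"az":0,"jaw":0},{"dx":0,"dy":-0.4,"dz":0,"ax":0,"ay":0,"az":0,"jaw":0},{"dx":0,"dy":-0.2,"dz":-0.7,"ax":0,"ay":0,"az":0,"jaw":0},{"dx":0,"dy":0,"dz":-0.9,"ax":0,"ay":0,"az":0,"jaw":0},{"dx":0,"dy":0,"dz":-0.9,"ax":0,"ay":0,"az":1,"jaw":0},{"dx":0,"dy":0,"dz":0,"ax":0,"ay":0,"az":1,"jaw":0},{"dx":0,"dy":0,"dz":0,"ax":0,"ay":0,"az":1,"jaw":0},{"dx":0,"dy":0,"dz":0,"ax":0,"ay":0,"az":1,"jaw":0},{"dx":0,"dy":0,"dz":0,"ax":0,"ay":0,"az":1,"jaw":0},{"dx":0,"dy":0,"dz":0,"ax":0,"ay":0,"az":1,"jaw":0},{"dx":0,"dy":0,"dz":0,"ax":0,"ay":0,"az":1,"jaw":0},{"dx":0,"dy":0,"dz":0,"ax":0,"ay":0,"az":1,"jaw":0}]'
python3 -m creep '[{"dx":0,"dy":0,"dz":0,"ax":0,"ay":0,"az":1,"jaw":0},{"dx":0,"dy":0,"dz":0,"ax":0,"ay":0,"az":1,"jaw":0},{"dx":0,"dy":0,"dz":0,"ax":0,"ay":0,"az":1,"jaw":0},{"dx":0,"dy":0,"dz":0,"ax":0,"ay":0,"az":1,"jaw":0},{"dx":0,"dy":0,"dz":0,"ax":0,"ay":0,"az":1,"jaw":0},{"dx":0,"dy":0,"dz":0,"ax":0,"ay":0,"az":1,"jaw":0},{"dx":0,"dy":0,"dz":0,"ax":0,"ay":0,"az":1,"jaw":0},{"dx":0.7,"dy":0.9,"dz":0,"ax":0,"ay":0,"az":0,"jaw":0},{"dx":0.7,"dy":0.9,"dz":0,"ax":0,"ay":0,"az":0,"jaw":0},{"dx":0.7,"dy":0.9,"dz":0,"ax":0,"ay":0,"az":0,"jaw":0},{"dx":0,"dy":0.2,"dz":0,"ax":0,"ay":0,"az":0,"jaw":0},{"dx":0,"dy":0,"dz":0,"ax":0,"ay":0,"az":0,"jaw":0}]'
sed -i 's/w11/w12/' lk.py;python3 lk.py
```

```text
clock: 28.45
eef_pos: [0.4974, -0.0389, 0.1307]
tcp_rot: [0.708, 0.707, 0.0, 0.001]
force: [-1.3, 0.5, -0.5]
width: 0.0252
clock: 29.45
eef_pos: [0.4779, -0.0388, 0.205]
tcp_rot: [0.935, 0.356, 0.0, 0.0]
force: [-0.6, -0.4, -1.1]
width: 0.0254
clock: 30.45
eef_pos: [0.5411, -0.1274, 0.2043]
tcp_rot: [1.0, -0.001, -0.0, -0.0]
force: [0.5, 0.1, -1.6]
width: 0.0252
[ 0.54072423 -0.12620147  0.20442432] 30.5
foam_corner [246.2, 361.7, 327.1, 393.1] 0.95 [ 0.37497442 -0.09469039] [ 0.33851285 -0.1736715 ]
foam_corner [528.0, 28.5, 560.0, 83.7] 0.63 [ 0.66637436 -0.31254047] [ 0.62734917 -0.34442665]
foam_corner [143.4, 136.1, 248.6, 240.3] 0.6 [ 0.58789758 -0.01740251] [ 0.49879972 -0.09993853]
parts_tray [0.0, 259.7, 70.0, 397.3] 0.84 [0.48074807 0.12053205] [0.33367741 0.08132839]
carton [142.9, 135.8, 248.0, 237.4] 0.64 [ 0.58820602 -0.01638053] [ 0.501568   -0.09901929]
(143, 138, 100, 98) [([241, 138], [0.586, -0.095]), ([144, 145], [0.581, -0.017]), ([156, 235], [0.504, -0.019]), ([194, 232], [0.507, -0.052]), ([190, 183], [0.55, -0.052]), ([241, 180], [0.552, -0.094])]
(352, 0, 90, 90) [([377, 0], [0.686, -0.198]), ([355, 27], [0.668, -0.183]), ([354, 60], [0.645, -0.183]), ([382, 88], [0.625, -0.206]), ([411, 85], [0.627, -0.229]), ([434, 64], [0.642, -0.245]), ([438, 19], [0.673, -0.244]), ([422, 0], [0.686, -0.231])]
[[303.89702234 124.1746406 ]
 [254.86797537 124.08100351]
 [301.6492298  239.75557105]
 [256.6543351  239.68290324]]
```

```bash
python3 -m creep '[{"dx":0.25,"dy":0,"dz":0.8,"ax":0,"ay":0,"az":0,"jaw":0},{"dx":0,"dy":0,"dz":0.8,"ax":0,"ay":0,"az":0,"jaw":0},{"dx":0,"dy":0,"dz":0.6,"ax":0,"ay":0,"az":0,"jaw":0},{"dx":0,"dy":0,"dz":0.3,"ax":0,"ay":0,"az":0,"jaw":0},{"dx":0,"dy":0,"dz":0,"ax":0,"ay":0,"az":0,"jaw":0},{"dx":0,"dy":-0.35,"dz":0,"ax":0,"ay":0,"az":0,"jaw":0},{"dx":0,"dy":-0.35,"dz":0,"ax":0,"ay":0,"az":0,"jaw":0},{"dx":0,"dy":-0.35,"dz":0,"ax":0,"ay":0,"az":0,"jaw":0},{"dx":0,"dy":-0.35,"dz":0,"ax":0,"ay":0,"az":0,"jaw":0},{"dx":0,"dy":-0.35,"dz":0,"ax":0,"ay":0,"az":0,"jaw":0},{"dx":0,"dy":-0.35,"dz":0,"ax":0,"ay":0,"az":0,"jaw":0},{"dx":0,"dy":-0.35,"dz":0,"ax":0,"ay":0,"az":0,"jaw":0}]'
python3 -m creep '[{"dx":0,"dy":-0.35,"dz":0,"ax":0,"ay":0,"az":0,"jaw":0},{"dx":0,"dy":-0.35,"dz":0,"ax":0,"ay":0,"az":0,"jaw":0},{"dx":0,"dy":-0.35,"dz":0,"ax":0,"ay":0,"az":0,"jaw":0},{"dx":0,"dy":-0.35,"dz":0,"ax":0,"ay":0,"az":0,"jaw":0},{"dx":0,"dy":-0.35,"dz":0,"ax":0,"ay":0,"az":0,"jaw":0},{"dx":0,"dy":-0.35,"dz":0,"ax":0,"ay":0,"az":0,"jaw":0}]'
sed -i 's/w12/w13/' lk.py;python3 lk.py
```

```text
clock: 31.65
eef_pos: [0.5488, -0.0511, 0.1297]
tcp_rot: [1.0, -0.0, 0.0, 0.0]
force: [0.4, -0.5, -2.1]
width: 0.0253
clock: 32.15
eef_pos: [0.5488, 0.0117, 0.1295]
tcp_rot: [1.0, -0.0, -0.0, 0.0]
force: [-0.5, 0.5, -1.3]
width: 0.0256
[0.54870684 0.01314799 0.1294886 ] 32.2
foam_corner [149.7, 155.0, 276.0, 280.3] 0.63 [0.58993213 0.09086853] [0.50540751 0.01319018]
parts_tray [8.3, 303.1, 167.4, 420.0] 0.91 [0.48814219 0.19732918] [0.38850225 0.09557128]
carton [0.0, 0.7, 100.2, 75.2] 0.56 [0.6750842  0.16420801] [0.63628649 0.11384274]
(148, 155, 126, 123) [([272, 157], [0.589, 0.014]), ([167, 155], [0.59, 0.079]), ([149, 163], [0.585, 0.09]), ([158, 276], [0.509, 0.092]), ([206, 276], [0.509, 0.059]), ([199, 210], [0.555, 0.061]), ([255, 215], [0.552, 0.025]), ([262, 194], [0.565, 0.021]), ([273, 191], [0.567, 0.014])]
[[305.44478537 128.8015691 ]
 [242.91638877 128.83414469]
 [302.80403831 272.41309602]
 [246.70982293 272.45547867]]
```

```bash
python3 -m creep '[{"dx":0,"dy":-0.4,"dz":0,"ax":0,"ay":0,"az":0,"jaw":0},{"dx":0,"dy":-0.4,"dz":0,"ax":0,"ay":0,"az":0,"jaw":0},{"dx":0,"dy":-0.4,"dz":0,"ax":0,"ay":0,"az":0,"jaw":0},{"dx":0,"dy":-0.4,"dz":0,"ax":0,"ay":0,"az":0,"jaw":0},{"dx":0,"dy":-0.4,"dz":0,"ax":0,"ay":0,"az":0,"jaw":0},{"dx":0,"dy":-0.5,"dz":0,"ax":0,"ay":0,"az":0,"jaw":0},{"dx":0,"dy":-0.6,"dz":0,"ax":0,"ay":0,"az":0,"jaw":0},{"dx":0,"dy":-0.7,"dz":0,"ax":0,"ay":0,"az":0,"jaw":0},{"dx":0,"dy":-0.8,"dz":0,"ax":0,"ay":0,"az":0,"jaw":0},{"dx":0,"dy":-0.9,"dz":0,"ax":0,"ay":0,"az":0,"jaw":0},{"dx":0,"dy":-0.9,"dz":0,"ax":0,"ay":0,"az":0,"jaw":0},{"dx":0,"dy":-0.9,"dz":0,"ax":0,"ay":0,"az":0,"jaw":0}]'
python3 -m creep '[{"dx":0,"dy":-0.9,"dz":0,"ax":0,"ay":0,"az":0,"jaw":0},{"dx":0,"dy":-0.9,"dz":0,"ax":0,"ay":0,"az":0,"jaw":0},{"dx":0,"dy":-0.6,"dz":0,"ax":0,"ay":0,"az":0,"jaw":0},{"dx":0,"dy":-0.2,"dz":0,"ax":0,"ay":0,"az":0,"jaw":0},{"dx":0,"dy":0,"dz":0,"ax":0,"ay":0,"az":0,"jaw":0},{"dx":0,"dy":0.5,"dz":-0.5,"ax":0,"ay":0,"az":0,"jaw":0},{"dx":0,"dy":0.8,"dz":-0.9,"ax":0,"ay":0,"az":0,"jaw":0},{"dx":0,"dy":0.9,"dz":-0.9,"ax":0,"ay":0,"az":0,"jaw":0},{"dx":0,"dy":1,"dz":-0.9,"ax":0,"ay":0,"az":0,"jaw":0},{"dx":0,"dy":1,"dz":-0.6,"ax":0,"ay":0,"az":0,"jaw":0}]'
python3 - <<'E'
from h import *
import cv2
im=r.snapshot('scene');cv2.imwrite('pics/s7.png',im[:,:,::-1])
s=r.observe();print(s['eef_pos'],s['clock'])
for t in ('tray_offcut','carton_end','foam_corner','parts_tray','carton','jar'): print(t,[(np.round(d['rect']).tolist(),round(d['conf'],2)) for d in r.recognise('scene',t)[:4]])
hsv=cv2.cvtColor(im,cv2.COLOR_RGB2HSV); g=cv2.inRange(hsv,(100,80,60),(118,255,255))
print([cv2.boundingRect(c) for c in cv2.findContours(g,0,2)[0] if cv2.contourArea(c)>40])
E
```

```text
clock: 33.35
eef_pos: [0.5485, 0.2318, 0.1296]
tcp_rot: [1.0, -0.0, 0.0, 0.0]
force: [0.3, -0.3, -0.7]
width: 0.0256
clock: 34.18
eef_pos: [0.5489, 0.1797, 0.2462]
tcp_rot: [1.0, -0.001, 0.001, -0.0]
force: [0.7, 0.1, -0.5]
width: 0.0252
[0.55001018 0.17543145 0.24942532] 34.2333
tray_offcut [([407.0, 262.0, 428.0, 294.0], 0.54)]
carton_end [([404.0, 244.0, 421.0, 287.0], 0.78)]
foam_corner [([430.0, 273.0, 477.0, 303.0], 0.93), ([92.0, 215.0, 136.0, 259.0], 0.89), ([220.0, 132.0, 273.0, 171.0], 0.86)]
parts_tray [([363.0, 117.0, 393.0, 210.0], 0.67), ([335.0, 160.0, 378.0, 204.0], 0.58)]
carton [([337.0, 237.0, 386.0, 332.0], 0.55), ([100.0, 142.0, 165.0, 207.0], 0.33)]
jar [([174.0, 205.0, 208.0, 249.0], 0.72)]
[(436, 274, 43, 29), (173, 206, 27, 18), (222, 133, 49, 37)]
```

```bash
python3 -m creep '[{"dx":-0.17,"dy":1,"dz":0,"ax":0,"ay":0,"az":0,"jaw":0},{"dx":-0.17,"dy":1,"dz":0,"ax":0,"ay":0,"az":0,"jaw":0},{"dx":-0.17,"dy":1,"dz":0,"ax":0,"ay":0,"az":0,"jaw":0},{"dx":-0.17,"dy":1,"dz":0,"ax":0,"ay":0,"az":0,"jaw":0},{"dx":-0.17,"dy":1,"dz":0,"ax":0,"ay":0,"az":0,"jaw":0},{"dx":-0.17,"dy":1,"dz":0,"ax":0,"ay":0,"az":0,"jaw":0},{"dx":-0.17,"dy":1,"dz":0,"ax":0,"ay":0,"az":0,"jaw":0},{"dx":-0.17,"dy":1,"dz":0,"ax":0,"ay":0,"az":0,"jaw":0},{"dx":-0.17,"dy":1,"dz":0,"ax":0,"ay":0,"az":0,"jaw":0},{"dx":-0.17,"dy":1,"dz":0,"ax":0,"ay":0,"az":0,"jaw":0},{"dx":-0.17,"dy":1,"dz":0,"ax":0,"ay":0,"az":0,"jaw":0},{"dx":-0.17,"dy":1,"dz":0,"ax":0,"ay":0,"az":0,"jaw":0}]'
python3 -m creep '[{"dx":0,"dy":1,"dz":0,"ax":0,"ay":0,"az":0,"jaw":0},{"dx":0,"dy":1,"dz":0,"ax":0,"ay":0,"az":0,"jaw":0},{"dx":0,"dy":1,"dz":0,"ax":0,"ay":0,"az":0,"jaw":0},{"dx":0,"dy":1,"dz":0,"ax":0,"ay":0,"az":0,"jaw":0},{"dx":0,"dy":1,"dz":0,"ax":0,"ay":0,"az":0,"jaw":0},{"dx":0,"dy":1,"dz":0,"ax":0,"ay":0,"az":0,"jaw":0},{"dx":0,"dy":0.9,"dz":0,"ax":0,"ay":0,"az":0,"jaw":0},{"dx":0,"dy":0.4,"dz":0,"ax":0,"ay":0,"az":0,"jaw":0},{"dx":0,"dy":0,"dz":0,"ax":0,"ay":0,"az":0,"jaw":0},{"dx":0,"dy":0,"dz":0,"ax":0,"ay":0,"az":0,"jaw":0}]'
```

```text
clock: 35.53
eef_pos: [0.4872, -0.179, 0.2427]
tcp_rot: [1.0, 0.0, -0.001, -0.0]
force: [0.0, -0.7, -1.7]
width: 0.0255
clock: 36.37
eef_pos: [0.4875, -0.397, 0.2422]
tcp_rot: [1.0, -0.0, -0.001, -0.001]
force: [1.2, 1.0, -0.5]
width: 0.0253
```

```bash
python3 -m creep '[{"dx":-0.03,"dy":0.36,"dz":0,"ax":0,"ay":0,"az":0,"jaw":0},{"dx":0,"dy":0,"dz":0,"ax":0,"ay":0,"az":0.9,"jaw":0},{"dx":0,"dy":0,"dz":0,"ax":0,"ay":0,"az":0,"jaw":0},{"dx":0,"dy":0,"dz":0.5,"ax":0,"ay":0,"az":0,"jaw":0},{"dx":0,"dy":0,"dz":0.5,"ax":0,"ay":0,"az":0,"jaw":0},{"dx":0,"dy":0,"dz":0.5,"ax":0,"ay":0,"az":0,"jaw":0},{"dx":0,"dy":0,"dz":0.5,"ax":0,"ay":0,"az":0,"jaw":0},{"dx":0,"dy":0,"dz":0,"ax":0,"ay":0,"az":0,"jaw":0}]'
python3 -m creep '[{"dx":0,"dy":0,"dz":0.5,"ax":0,"ay":0,"az":0,"jaw":0},{"dx":0,"dy":0,"dz":0.5,"ax":0,"ay":0,"az":0,"jaw":0},{"dx":0,"dy":0,"dz":0.4,"ax":0,"ay":0,"az":0,"jaw":0},{"dx":0,"dy":0,"dz":0.25,"ax":0,"ay":0,"az":0,"jaw":0},{"dx":0,"dy":0,"dz":0.03,"ax":0,"ay":0,"az":0,"jaw":0},{"dx":0,"dy":0,"dz":0,"ax":0,"ay":0,"az":0,"jaw":0},{"dx":0,"dy":0,"dz":0,"ax":0,"ay":0,"az":0,"jaw":0}]'
```

```text
clock: 37.03
eef_pos: [0.4859, -0.4069, 0.1805]
tcp_rot: [0.999, -0.046, -0.002, -0.002]
force: [0.4, 0.3, -2.7]
width: 0.0256
clock: 37.62
eef_pos: [0.4867, -0.4084, 0.1341]
tcp_rot: [0.999, -0.047, 0.0, 0.0]
force: [-0.7, -0.3, -1.2]
width: 0.0255
```

```bash
python3 -m creep '[{"dx":0,"dy":0,"dz":0.1,"ax":0,"ay":0,"az":0,"jaw":0},{"dx":0,"dy":0,"dz":0,"ax":0,"ay":0,"az":0,"jaw":0},{"dx":0,"dy":0,"dz":0,"ax":0,"ay":0,"az":0,"jaw":0}]'
python3 -m creep '[{"dx":0,"dy":0,"dz":0,"ax":0,"ay":0,"az":0,"jaw":0.3},{"dx":0,"dy":0,"dz":0,"ax":0,"ay":0,"az":0,"jaw":0.6},{"dx":0,"dy":0,"dz":0,"ax":0,"ay":0,"az":0,"jaw":1},{"dx":0,"dy":0,"dz":0,"ax":0,"ay":0,"az":0,"jaw":1},{"dx":0,"dy":0,"dz":0,"ax":0,"ay":0,"az":0,"jaw":1},{"dx":0,"dy":0,"dz":0,"ax":0,"ay":0,"az":0,"jaw":1}]'
python3 -m creep '[{"dx":0,"dy":0,"dz":-0.3,"ax":0,"ay":0,"az":0,"jaw":1},{"dx":0,"dy":0,"dz":-0.6,"ax":0,"ay":0,"az":0,"jaw":1},{"dx":0,"dy":0,"dz":-0.8,"ax":0,"ay":0,"az":0,"jaw":1},{"dx":0,"dy":0,"dz":-0.9,"ax":0,"ay":0,"az":0,"jaw":1},{"dx":0,"dy":0,"dz":-0.9,"ax":0,"ay":0,"az":0,"jaw":1},{"dx":0,"dy":0,"dz":-0.9,"ax":0,"ay":0,"az":0,"jaw":1},{"dx":-0.8,"dy":0,"dz":-0.4,"ax":0,"ay":0,"az":0,"jaw":1},{"dx":-0.8,"dy":0,"dz":0,"ax":0,"ay":0,"az":0,"jaw":1},{"dx":-0.8,"dy":0,"dz":0,"ax":0,"ay":0,"az":0,"jaw":1},{"dx":0,"dy":0,"dz":0,"ax":0,"ay":0,"az":0,"jaw":1},{"dx":0,"dy":0,"dz":0,"ax":0,"ay":0,"az":0,"jaw":1}]'
python3 - <<'E'
from h import *
import cv2
im=r.snapshot('scene');cv2.imwrite('pics/s8.png',cv2.resize(im[60:390,80:520],(800,600),interpolation=2)[:,:,::-1])
for t in ('scraper','holder','tray_offcut','carton_end','foam_corner','parts_tray','carton','jar'): print(t,[(np.round(d['rect']).tolist(),round(d['conf'],2)) for d in r.recognise('scene',t)[:3]])
r.snapshot('side')
for t in ('parts_tray','carton','jar'): print(t,[(np.round(d['rect']).tolist(),round(d['conf'],2)) for d in r.recognise('side',t)[:3]])
print(r.observe()['clock'])
E
```

```text
clock: 37.87
eef_pos: [0.4866, -0.4083, 0.1307]
tcp_rot: [0.999, -0.047, 0.0, 0.0]
force: [-1.3, 0.5, 0.9]
width: 0.0254
clock: 38.37
eef_pos: [0.4864, -0.4081, 0.1301]
tcp_rot: [0.999, -0.047, -0.0, -0.0]
force: [-0.4, 1.1, 0.9]
width: 0.0835
clock: 39.28
eef_pos: [0.4142, -0.4014, 0.2754]
tcp_rot: [0.999, -0.048, 0.001, 0.0]
force: [-0.0, -1.1, 0.4]
width: 0.0852
scraper [([115.0, 126.0, 144.0, 180.0], 0.81)]
holder [([101.0, 145.0, 163.0, 202.0], 0.87), ([432.0, 272.0, 476.0, 304.0], 0.69), ([336.0, 237.0, 386.0, 330.0], 0.46)]
tray_offcut [([410.0, 264.0, 426.0, 294.0], 0.53)]
carton_end [([403.0, 240.0, 421.0, 288.0], 0.77), ([400.0, 199.0, 512.0, 353.0], 0.35)]
foam_corner [([92.0, 214.0, 132.0, 258.0], 0.81), ([434.0, 274.0, 480.0, 305.0], 0.56), ([222.0, 132.0, 272.0, 172.0], 0.56)]
parts_tray [([339.0, 160.0, 378.0, 207.0], 0.6)]
carton [([337.0, 239.0, 386.0, 331.0], 0.64), ([407.0, 259.0, 426.0, 297.0], 0.49), ([339.0, 161.0, 378.0, 204.0], 0.33)]
jar [([174.0, 204.0, 209.0, 251.0], 0.85)]
parts_tray [([232.0, 250.0, 309.0, 309.0], 0.8)]
carton [([143.0, 181.0, 209.0, 239.0], 0.62)]
jar [([284.0, 147.0, 307.0, 186.0], 0.98)]
39.9333
```

View pics/s8.png

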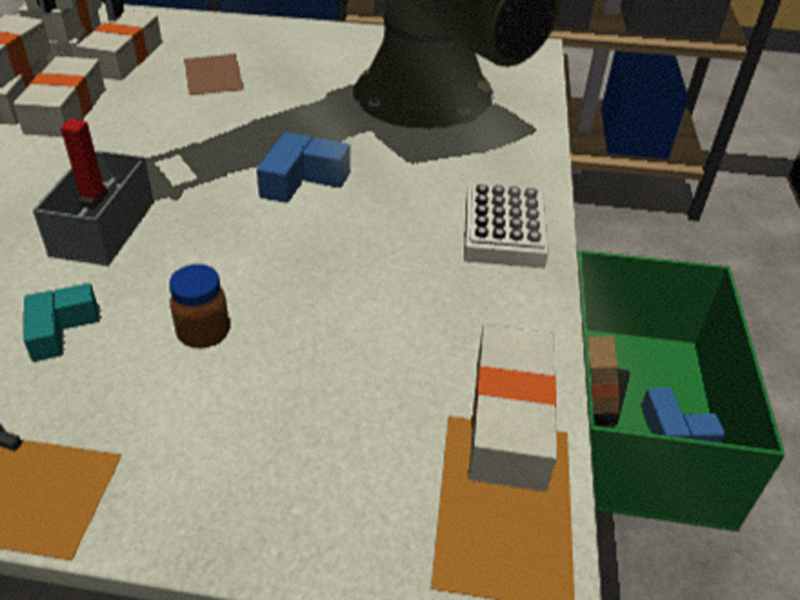

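The last picture shows the scraper upright in its holder with the gripper clear, and the foam (crop 680,415) and carton end (603,380) in the bin. The tray, carton and jar stand where they were.

```bash
python3 -c "
from bench import r
print(r.sign_off())"
```

```text
the job is handed in; nothing more can be done
None
```

All three scraps are in the green bin, moved only with the scraper. The scraper is back in its holder, handle up and released, with the gripper clear of it. I handed the job in at about 40 s on the robot's clock, against the 72 s limit.

- **Sweeps:** I swept the tray offcut first, then the carton end, then the small blue foam corner. On its first sweep the foam would have passed only about 5 mm from the parts tray. I stopped, pushed it away from the tray with the scraper, and swept it again with wide clearance.
- **Scraps:** In the last picture the foam and the carton end are clearly in the bin. The offcut is mostly hidden behind the carton end. The network reported it in the bin at conf 0.53, and at 0.82 right after its own sweep, before the carton end fell in front of it.
- **Other things:** The parts tray, white carton and jar stayed where they were, to within a few pixels in both fixed cameras. The turquoise and larger blue foam corners were left alone.
- **Forces:** The wrist force stayed at a few newtons in every reading I took, but I only read it at the end of each move.
- **Disagreement:** The scene and wrist cameras differed by up to 10 mm on where the holder and handle stood. I used the wrist values, and the grasp and the return both fitted.

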